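Load the bench shaker and release its stop

TASK

Lock the shaker out by pressing its red mushroom stop button down until it stays in, then move every amber sample cartridge from the white pocket tray into the steel bowl, and set the loose metal lid on the bowl so that it sits seated and level. Only once the lid is on and let go, turn the mushroom clockwise (seen from above) to its end stop so that it comes back up. Leave the jars, bottle and beaker standing where they are.

Things in the scene. Friction and masses are not known exactly. Their poses are not given: they have to be found in the camera images.
- shaker: Bench shaker, fixed: a blue round base 220 mm in diameter and 50 mm high carrying a fixed open steel bowl (outer diameter 187 mm, inner diameter 176 mm, walls 75 mm high). Origin at the centre of the base's underside, on the table; z up.
- bowl_rim (a point): Centre of the bowl's mouth, at rim height: 125 mm above the table.
- bowl_floor (a point): Centre of the bowl's inner floor, 55 mm above the table (the bowl is 70 mm deep inside). Cartridges may lie in it any way round, one on another too, so long as they are clear of the lid, whose plug reaches 6 mm below the rim.
- lid: Loose round aluminium lid, 188 mm in diameter, about 0.3 kg, lying right way up on the table. Below its flange (5 mm thick) is a dark plug 168 mm in diameter and 6 mm deep that drops into the bowl's mouth; the flange then rests on the rim. Origin at the centre of the plug's underside (seated: 6 mm below the rim); z up through the knob. Flange top 11 mm above the origin.
- lid_knob (a point): Middle of the lid's black grip knob: an upright cylinder 30 mm in diameter and 26 mm tall, its top 47 mm and its underside 21 mm above the lid's origin; this point is 34 mm above the origin.
- stop_box: Stop station, fixed: a yellow box 72 x 72 mm and 60 mm high with a red mushroom button on top. Origin at the centre of its underside; z up.
- stop_top (a point): Centre of the top face of the red mushroom head, which is round, 40 mm in diameter and 23 mm high, with white radial marks. It stands 100 mm above the box's origin when out. Pushed down (about 5 N) it travels 8 mm and stays in, at 92 mm; turning it clockwise screws it up again by up to 8 mm.
- stop_turn (a joint): Turn of the mushroom head, rad: 0 at the start, grows clockwise seen from above, end stop at 1.2 (head fully up again). Stays where it is left.
- tray: White pocket tray, fixed, 172 (x) x 170 (y) x 14 mm, with 2 x 3 pockets, each 66 mm (along tray x) by 32 mm and 8 mm deep, centred at x = +-42.5 mm and y = -54, 0, +54 mm. Origin at the centre of its underside; pocket floors 6 mm above it.
- cart1: Amber square-section sample cartridge with a blue end, 60 mm long (its x) and 26 x 26 mm across, 60 g, lying in a tray pocket with its length along the tray's x, its lower 8 mm inside the pocket. Origin at its centre. Absent in some starts.
- cart2: A sample cartridge like cart1; absent in some starts.
- cart3: A sample cartridge like cart1; absent in some starts.
- cart4: A sample cartridge like cart1; absent in some starts.
- cart5: A sample cartridge like cart1; absent in some starts.
- cart6: A sample cartridge like cart1; absent in some starts.
- amber_bottle: Amber glass bottle 60 mm across, 130 mm tall; a bystander, to be left standing. Origin at the centre of its underside.
- wash_jar: White jar with red cap 70 mm across, 100 mm tall; a bystander, to be left standing. Origin at the centre of its underside.
- beaker: Glass beaker 70 mm across, 85 mm tall; a bystander, to be left standing. Origin at the centre of its underside.
- green_jar: Green glass jar 60 mm across, 90 mm tall; a bystander, to be left standing. Origin at the centre of its underside.
Not all that is in view belongs to the job. What is shaped like the cart6 but yellow is not meant.

How it is judged:
On the way, in this order (a step that is already met when the one before it is completed fails the run):
1. the mushroom stop is pressed in (z of stop_top in the frame of stop_box below 0.0945 m), for 0.2 s.
2. every cartridge lies in the bowl, the stop still in (horizontal distance between each of cart1, cart2, cart3, cart4, cart5, cart6 and bowl_floor below 0.084 m and z of cart1 in the frame of bowl_floor between 0 and 0.062 m and z of cart2 in the frame of bowl_floor between 0 and 0.062 m and z of cart3 in the frame of bowl_floor between 0 and 0.062 m and z of cart4 in the frame of bowl_floor between 0 and 0.062 m and z of cart5 in the frame of bowl_floor between 0 and 0.062 m and z of cart6 in the frame of bowl_floor between 0 and 0.062 m and z of stop_top in the frame of stop_box below 0.0945 m), for 0.2 s.
3. the lid sits seated and level on the bowl, let go, the cartridges inside and the stop still in (all of step 2 and horizontal distance between lid and bowl_rim below 0.008 m and z of lid in the frame of bowl_rim between -0.009 and -0.0035 m and angle between lid's own z axis and vertical below 0.025 rad and height (world z) of lid_knob above 0.14 m and contact force between the fingers and lid below 0.3 N), for 0.4 s.
4. the mushroom is turned to its end stop and is up again (value of joint stop_turn above 1 rad and z of stop_top in the frame of stop_box above 0.0975 m), for 0.2 s.
At the end, for the whole second after the job is handed in: All cartridges present lie inside the bowl; the lid sits on its rim, at rest, centred within 8 mm, its plug in the mouth (origin 3.5 to 9 mm below the rim), tilted less than 0.025 rad; the mushroom is turned beyond 1.0 rad and its top is more than 97.5 mm above the box's underside (all of step 4 and horizontal distance between each of cart1, cart2, cart3, cart4, cart5, cart6 and bowl_floor below 0.084 m and z of cart1 in the frame of bowl_floor between 0 and 0.062 m and z of cart2 in the frame of bowl_floor between 0 and 0.062 m and z of cart3 in the frame of bowl_floor between 0 and 0.062 m and z of cart4 in the frame of bowl_floor between 0 and 0.062 m and z of cart5 in the frame of bowl_floor between 0 and 0.062 m and z of cart6 in the frame of bowl_floor between 0 and 0.062 m and horizontal distance between lid and bowl_rim below 0.008 m and z of lid in the frame of bowl_rim between -0.009 and -0.0035 m and angle between lid's own z axis and vertical below 0.025 rad and height (world z) of lid_knob above 0.14 m and linear speed of lid below 0.01 m/s); the robot touches nothing.
It fails at once if a bystander (bottle, jar or beaker) is knocked over or shoved more than 5 cm (angle between any of amber_bottle, wash_jar, beaker, green_jar's own z axis and vertical above 0.6 rad or distance of any of amber_bottle, wash_jar, beaker, green_jar from where it was at the start of the episode above 0.05 m).
Of cart1, cart2, cart3, cart4, cart5, cart6 only 4 to 6 are there at a start; the rules pass over those that are not, and their reading is None.
At some moment in a run one of lid may be knocked a few centimetres aside while the robot is not near it.
Once in a run the grip may slacken for a moment while it holds something.
It also fails if it takes over 208 s, if anything falls off the work surface, if the arm or the gripper's body presses on something with over 40 N, if the wrist force passes 120 N, or if a joint passes its speed limit or range.

ROBOT

A 7-joint arm with a two-finger parallel gripper is mounted at the origin on the work surface. World frame = base frame: x ahead of the robot, y to its left, z up, the work surface at z = 0. Lengths are in m, angles in rad, forces in N, time in s.
With the tool pointing down it reaches from about 0.4 to 0.9 m from the base axis. Payload 5.5 kg.
Tool frame: the origin (TCP) lies midway between the tips of the shut fingers; the grasp point (between the pads) lies 19 mm behind it; x points along the fingers, z is the direction in which the jaws open and shut, and the axes are right-handed (so a half turn about x gives the same grasp; the last joint's range is limited). The gripper opens to 85 mm and grips with 20 to 120 N. Pads are 22 mm wide; open, the fingers measure 114 mm over their backs; the gripper's body (76 mm by 85 mm) begins 54 mm behind the grasp point. The pads swing forward as they close: fully open they stand 13 mm farther back than shut.
Start: joints at [1.506, 0.501, -0.427, 1.55, 0.221, 1.138, -0.21], TCP at [0.209, -0.615, 0.231] pointing down, gripper open.
Joint ranges: [-2.88, 2.88], [-0.31, 2.03], [-1.54, 1.56], [0.2, 2.42], [-1.41, 4.55], [0.19, 2.02], [-2.57, 2.57]. Speed limits (rad/s): [2.57, 2.57, 3.14, 3.14, 3.14, 3.14, 3.14].

INTERFACE

Orientations are given as a rotation vector (axis times angle).
In Python, from bench import robot gives the robot as it stands.
- The arm moves only by the shell command python3 -m inch 'ROWS'. ROWS is a JSON object of lists of equal length, an entry for each row: "delta_pos": the shift along the tool's x, y, z as a fraction of full scale, a list of three; "rot": the turn, a rotation vector about the tool's x, y, z as a fraction of full scale, a list of three; "claw": the closure, from 0 (fully open) to 1 (shut). In form: {"delta_pos": [[x, y, z], ...], "rot": [[rx, ry, rz], ...], "claw": [claw, ...]}. A call has 1 to 20 rows; each row shifts and turns the commanded pose from where the row before left it, along the tool's axes as they then stand; what a row does not reach is not made up. Full scale, the value 1, is 0.02 m for a shift and 0.12 rad for a turn. A row lasts 1/12 s, in which the tool goes at most 41.7 mm and 7.16 degrees, less where a joint would pass 70% of its speed; a pose out of reach is approached as far as the arm can. A call with a number of a shift or a turn outside -1 to 1 is refused whole. A call with a gripper value outside its range is refused whole. The fingers move at their own pace and stop on an object; the grip force is fixed at half the most. Time passes only in rows, so rows that do not move let the fingers close. It gives the time, the measured TCP pose, the force and the opening at its end, in the units of the state.
- robot.get_state(): the state, without advancing time (a new reading comes with each control period).
- robot.grab_frame(name): name is "side" or "top" or "wrist"; returns the picture (384x512x3 uint8, blue, green, red); there is no depth.
- robot.get_calibration(name): a dict with "fovy" (degrees; the focal length in pixels is half the picture's height over the tangent of half this angle, whatever the lens; pixels are square), "cx", "cy" (the principal point, pixels), "rvec" (rotation vector, rad) and "tvec" (3), from world to camera coordinates, as OpenCV has them. Camera axes: x right, y down, z forward; pixel columns grow to the right and rows downward; lengths in m; the calibration is good to about 2 mm. A picture is of the moment at which its call begins: read the wrist's pose just before it. get_calibration takes no time and is no camera call; for the wrist camera it gives the pose at the moment of the call.
- robot.close_job(): hands the job in, once; it reports no verdict.
The state is a dict: "clock": time; "joint_positions": joint angles; "qd": joint speeds; "joint_efforts": joint torques, N m; "tcp_pos": TCP position; "eef_rot": TCP orientation; "wrist_force": force on the tool from outside, world axes, zero at the start; "wrist_torque": the same for the moment, N m; "finger_gap": finger opening in m.
Only numpy, scipy, OpenCV 4.12 (cv2) and the standard library are available. Lean on these libraries where they do the work, as an engineer would, in place of code of your own. Each camera call takes 0.05 s, during which the arm holds its last target.

## Working session

There is one attempt and no reset: what is moved stays moved. The work goes in short steps, Python scripts to look and compute and a shell command to move; the robot and the scene stay as the last step left them, time stands still between calls to the robot, and variables do not carry over. Pictures are saved under pics/ and viewed, and the job is handed in when it is done.

```bash
ls; mkdir -p pics; cat > h.py <<'E'
import numpy as np, cv2
from bench import robot
def snap(n,f):
    im=np.array(robot.grab_frame(n)); cv2.imwrite('pics/'+f,im); return im
def cal(n):
    c=robot.get_calibration(n); f=192/np.tan(np.radians(c['fovy'])/2)
    K=np.array([[f,0,c['cx']],[0,f,c['cy']],[0,0,1]]); R=cv2.Rodrigues(np.array(c['rvec'],float))[0]; return K,R,np.array(c['tvec'],float).ravel(),c
def ray(n,u,v,z):
    K,R,t,_=cal(n); d=R.T@np.linalg.inv(K)@np.array([u,v,1.]); o=-R.T@t
    return o+d*(z-o[2])/d[2]
def proj(n,P):
    K,R,t,_=cal(n); p=K@(R@np.array(P,float)+t); return p[:2]/p[2]
E
python3 - <<'E'
from h import *
s=robot.get_state(); print(s)
for n in ('side','top','wrist'):
    print(cal(n)[3]); snap(n,n+'0.png')
E
```

```text
pics
{'clock': 0.0, 'joint_positions': array([ 1.50618906,  0.501831  , -0.42679437,  1.55143989,  0.22080382,
        1.13828711, -0.21033248]), 'qd': array([ 4.39199225e-04, -3.24922098e-05,  1.23270126e-03, -4.20907225e-04,
        1.37445673e-03, -8.57974713e-04,  1.90016672e-04]), 'joint_efforts': array([ 1.10848105e-03, -5.69528925e+01, -5.81623748e+00, -2.80943084e+01,
        1.04816922e-02,  1.18371603e-02, -9.39849158e-07]), 'tcp_pos': array([ 0.20901862, -0.61475642,  0.23027439]), 'eef_rot': array([ 0.96557379,  1.34819579, -0.9636483 ]), 'wrist_force': array([ 0.05581591, -0.18731209, -0.23637844]), 'wrist_torque': array([-0.01417277, -0.06572451,  0.01107102]), 'finger_gap': 0.08546648513455761}
{'fovy': 49.780048121410395, 'cx': 255.29065368743875, 'cy': 188.49153953243035, 'rvec': array([ 0.20771162, -2.65427651,  1.49805344]), 'tvec': array([0.55145283, 0.15074105, 1.16599578])}
{'fovy': 51.65102265708399, 'cx': 254.24171359308102, 'cy': 194.6229872485307, 'rvec': array([ 2.16603264, -2.18455314,  0.12812537]), 'tvec': array([-0.05932611,  0.57467793,  1.21694459])}
{'fovy': 62.33353302519492, 'cx': 253.96984045745472, 'cy': 193.3453640640518, 'rvec': array([-2.33863554,  1.67528809,  0.2660658 ]), 'tvec': array([-0.65020851, -0.03912071,  0.38129851])}
```

View pics/side0.png

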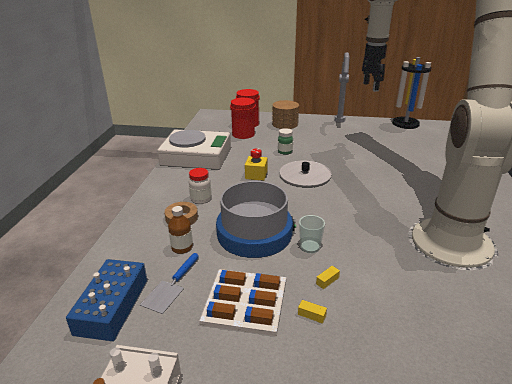

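View pics/top0.png

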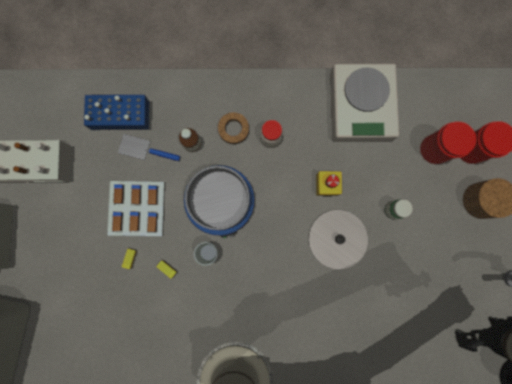

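View pics/wrist0.png

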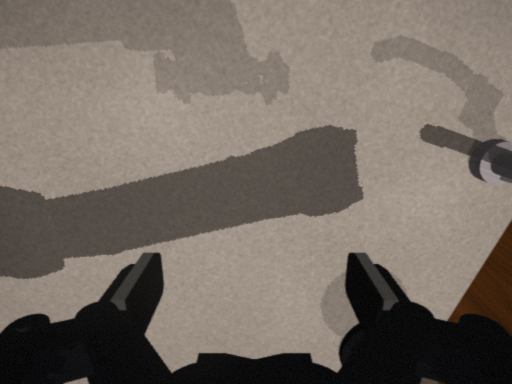

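The side and top views show six amber cartridges with blue ends in the white tray (top view: x 118-152, y 194-222). Two yellow blocks lie outside it at top (129,258) and (166,269). The mushroom is at (332,181), the lid at (340,239), and the bowl at about (218,198). I'll check close crops.

```bash
python3 - <<'E'
from h import *
im=cv2.imread('pics/top0.png')
a=cv2.resize(im[170:280,95:215],None,fx=5,fy=5,interpolation=cv2.INTER_CUBIC); cv2.imwrite('pics/c1.png',a)
a=cv2.resize(im[155:280,180:380],None,fx=4,fy=4,interpolation=cv2.INTER_CUBIC); cv2.imwrite('pics/c2.png',a)
E
```

```text
(no output)
```

View pics/c1.png

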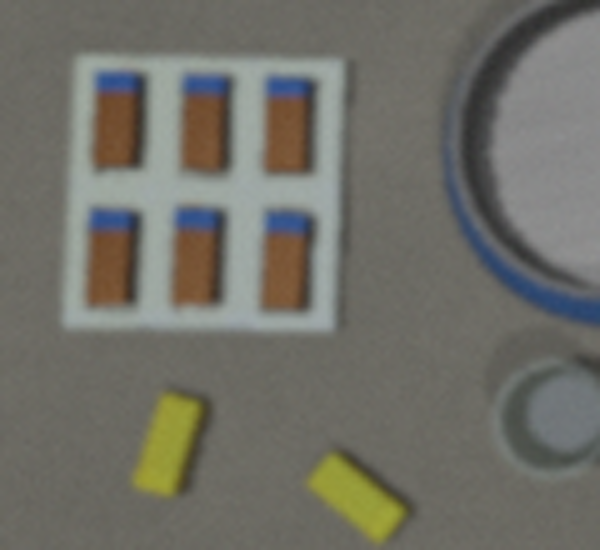

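View pics/c2.png

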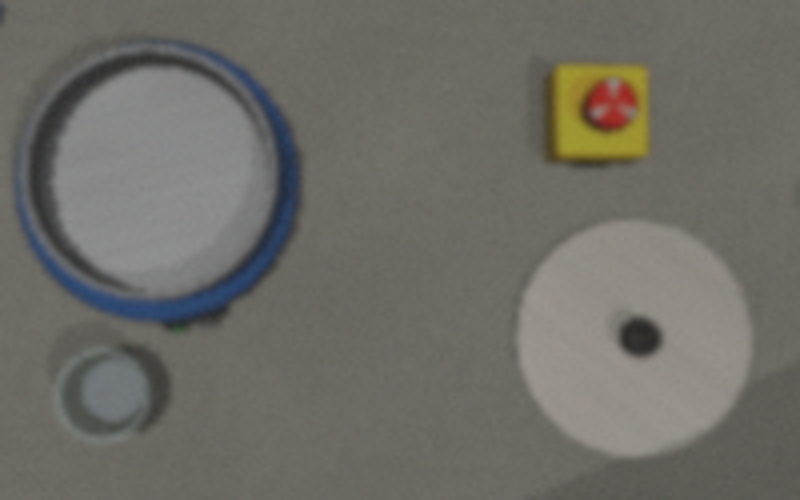

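```bash
python3 - <<'E'
from h import *
c1=lambda u,v:((u+.5)/5-.5+95,(v+.5)/5-.5+170)
c2=lambda u,v:((u+.5)/4-.5+180,(v+.5)/4-.5+155)
print('tray'); P=[ray('top',*c1(*p),.014) for p in [(75,57),(347,58),(337,330),(63,328)]]
print(np.round(P,4), np.mean(P,0)); 
for i in range(4): print(np.linalg.norm(P[i]-P[(i+1)%4]))
print('carts')
for b in [(95,142,72,168),(182,230,75,171),(266,313,78,173),(87,137,208,306),(174,222,208,306),(263,312,212,310)]:
    print(np.round(ray('top',*c1((b[0]+b[1])/2,(b[2]+b[3])/2),.032),4))
print('rim'); 
for p in [(16,170),(281,170),(150,42),(150,300)]: print(np.round(ray('top',*c2(*p),.125),4))
print('base'); 
for p in [(298,180),(160,322)]: print(np.round(ray('top',*c2(*p),.05),4))
print('box',[np.round(ray('top',*c2(*p),.06),4) for p in [(554,65),(650,67),(648,160),(553,158)]])
print('mush',ray('top',*c2(610.5,103),.10))
print('lid',[np.round(ray('top',*c2(*p),.011),4) for p in [(517,336),(752,336),(634,219),(634,457)]])
print('knob',ray('top',*c2(640,337),.047))
print('beaker',ray('top',*c2(104,392),.085),'wash',ray('top',271,131,.1),'bottle',ray('top',187,135,.13),'green',ray('top',402,208,.09))
# triangulate side check
for n,P in [('mush',ray('top',*c2(610.5,103),.10)),('knob',ray('top',*c2(640,337),.047)),('tray',np.mean(P,0))]: print(n,proj('side',P))
s=robot.get_state(); R=cv2.Rodrigues(s['eef_rot'])[0]; print(R)
E
```

```text
tray
[[0.6229 0.395  0.014 ]
 [0.621  0.2226 0.014 ]
 [0.4487 0.2264 0.014 ]
 [0.4515 0.3976 0.014 ]] [0.53605396 0.31040741 0.014     ]
0.17241004608266125
0.1723619252147381
0.1712595199888485
0.17140998072132657
carts
[0.5805 0.3605 0.032 ]
[0.5782 0.306  0.032 ]
[0.5762 0.254  0.032 ]
[0.495  0.3623 0.032 ]
[0.4946 0.3092 0.032 ]
[0.4916 0.2538 0.032 ]
rim
[0.5586 0.1416 0.125 ]
[ 0.5571 -0.0501  0.125 ]
[0.6518 0.0449 0.125 ]
[0.4641 0.0448 0.125 ]
base
[ 0.5566 -0.0634  0.05  ]
[0.4485 0.0431 0.05  ]
box [array([ 0.6434, -0.2621,  0.06  ]), array([ 0.6413, -0.3365,  0.06  ]), array([ 0.569 , -0.3327,  0.06  ]), array([ 0.5711, -0.2595,  0.06  ])]
mush [ 0.60787469 -0.29647705  0.1       ]
lid [array([ 0.4349, -0.236 ,  0.011 ]), array([ 0.4332, -0.4225,  0.011 ]), array([ 0.5268, -0.3316,  0.011 ]), array([ 0.3397, -0.3258,  0.011 ])]
knob [ 0.43359103 -0.32521782  0.047     ]
beaker [0.39732531 0.08184401 0.085     ] wash [ 0.75956794 -0.11552839  0.1       ] bottle [0.74089439 0.13261043 0.13      ] green [ 0.52420835 -0.50579072  0.09      ]
mush [254.7641383  150.78714284]
knob [304.35938355 163.7565729 ]
tray [243.5700749 297.7673376]
[[-4.31141280e-04  9.46751738e-01  3.21964224e-01]
 [ 1.42316850e-03  3.21964509e-01 -9.46750669e-01]
 [-9.99998894e-01  5.00260454e-05 -1.48619944e-03]]
```

```bash
python3 - <<'E'
from h import *
im=cv2.imread('pics/side0.png')
a=cv2.resize(im[130:330,190:350],None,fx=3.7,fy=3,interpolation=cv2.INTER_CUBIC); a=cv2.resize(im[130:330,190:350],None,fx=3,fy=3,interpolation=cv2.INTER_CUBIC);cv2.imwrite('pics/c3.png',a)
E
```

```text
(no output)
```

View pics/c3.png

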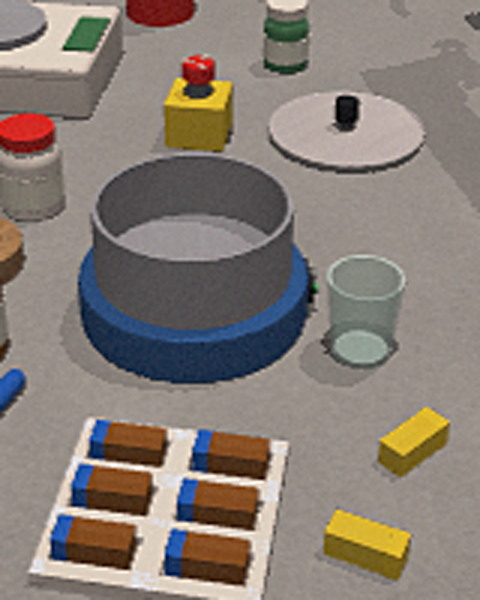

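Side-view reprojection agrees with my top-view measurements to within about 2 px, and the tray and rim sizes match those given. The amber-with-blue-end blocks are the target; the two yellow blocks are not. First I'll align the yaw and shut the gripper.

```bash
cat >> h.py <<'E'
def to(x,y,z):
    s=robot.get_state(); R=cv2.Rodrigues(s['eef_rot'])[0]; d=R.T@(np.array([x,y,z])-s['tcp_pos'])
    yaw=np.degrees(np.arctan2(R[1,2],R[0,2])); print('tcp',np.round(s['tcp_pos'],4),'zyaw',round(yaw,2),'tilt',np.round(R[2],3),'units',np.round(d/.02,2),'gap',round(s['finger_gap'],4),'F',np.round(s['wrist_force'],1),'t',round(s['clock'],2), 'j7',round(s['joint_positions'][6],2))
E
python3 -m inch '{"delta_pos":[[0,0,0],[0,0,0],[0,0,0],[0,0,0],[0,0,0]],"rot":[[1,0,0],[1,0,0],[0.88,0,0],[0,0,0],[0,0,0]],"claw":[1,1,1,1,1]}'
python3 -c "
from h import *
to(.608,-.296,.2)"
```

```text
clock: 0.57
tcp_pos: [0.2094, -0.6151, 0.231]
eef_rot: [1.22, 1.203, -1.22]
wrist_force: [0.9, 0.1, 0.9]
finger_gap: 0.0255
tcp [ 0.2094 -0.6151  0.231 ] zyaw -90.82 tilt [-1. -0. -0.] units [  1.55  19.7  -16.24] gap 0.0255 F [0.9 0.1 0.9] t 0.57 j7 -0.52
```

```bash

python3 -m inch '{"delta_pos":[[0,0.98,-0.81],[0,0.98,-0.81],[0,0.98,-0.81],[0,0.98,-0.81],[0,0.98,-0.81],[0,0.98,-0.81],[0,0.98,-0.81],[0,0.98,-0.81],[0,0.98,-0.81],[0,0.98,-0.81],[0,0.98,-0.81],[0,0.98,-0.81],[0,0.98,-0.81],[0,0.98,-0.81],[0,0.98,-0.81],[0,0.98,-0.81],[0.5,0.98,-0.81],[0.5,0.98,-0.81],[0.5,0.98,-0.81],[0.5,0.98,-0.81]],"rot":[[0,0,0],[0,0,0],[0,0,0],[0,0,0],[0,0,0],[0,0,0],[0,0,0],[0,0,0],[0,0,0],[0,0,0],[0,0,0],[0,0,0],[0,0,0],[0,0,0],[0,0,0],[0,0,0],[0,0,0],[0,0,0],[0,0,0],[0,0,0]],"claw":[1,1,1,1,1,1,1,1,1,1,1,1,1,1,1,1,1,1,1,1]}'
python3 -c "
from h import *
to(.608,-.296,.13)
snap('wrist','w1.png');print(proj('wrist',[.608,-.296,.1]))
"
```

```text
clock: 2.23
tcp_pos: [0.6078, -0.2977, 0.1908]
eef_rot: [1.22, 1.202, -1.22]
wrist_force: [0.5, -0.8, 0.2]
finger_gap: 0.0001
tcp [ 0.6078 -0.2977  0.1908] zyaw -90.83 tilt [-1.  0.  0.] units [ 3.04  0.01 -0.08] gap 0.0001 F [ 0.5 -0.8  0.2] t 2.23 j7 -1.38
[260.05746414 203.77746577]
```

View pics/w1.png

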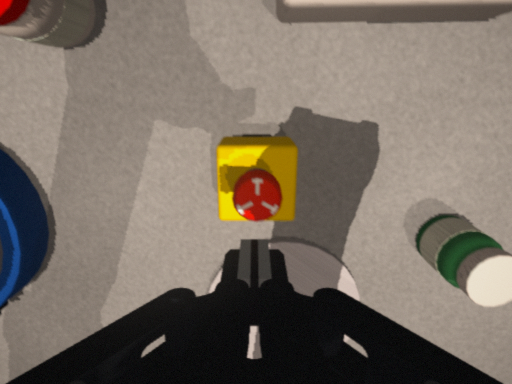

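The wrist view shows the mushroom head at (257,195), against a predicted (260,204). I'll convert that to a position.

```bash
python3 -c "
from h import *
print(ray('wrist',257.5,195,.1), [ray('wrist',*p,.06) for p in [(218,146),(298,146),(296,221),(220,221)]])
# lid edges / base check
"
```

```text
[ 0.61517995 -0.29405247  0.1       ] [array([ 0.64661576, -0.26045399,  0.06      ]), array([ 0.64609549, -0.32915908,  0.06      ]), array([ 0.57651828, -0.32967055,  0.06      ]), array([ 0.57694615, -0.25929338,  0.06      ])]
```

```bash

python3 -m inch '{"delta_pos":[[0.9,0.1,-0.1],[0.9,0,0],[0.9,0,0],[0.9,0,0],[0.6,0,0],[0.3,0,0],[0.2,0,0],[0.15,0,0],[0.15,0,0],[0.15,0,0],[0,0,0],[0,0,0]],"rot":[[0,0,0],[0,0,0],[0,0,0],[0,0,0],[0,0,0],[0,0,0],[0,0,0],[0,0,0],[0,0,0],[0,0,0],[0,0,0],[0,0,0]],"claw":[1,1,1,1,1,1,1,1,1,1,1,1]}'
python3 -c "
from h import *
to(.61,-.296,.09)"
```

```text
clock: 3.28
tcp_pos: [0.6101, -0.2968, 0.0915]
eef_rot: [1.222, 1.198, -1.221]
wrist_force: [-5.5, 2.6, 13.5]
finger_gap: 0.0
tcp [ 0.6101 -0.2968  0.0915] zyaw -91.0 tilt [-1.     0.002  0.002] units [ 0.07 -0.01 -0.04] gap 0.0 F [-5.5  2.6 13.5] t 3.28 j7 -1.42
```

```bash

python3 -m inch '{"delta_pos":[[0,0,0],[0,0,0],[0,0,0],[-0.5,0,0],[-1,0,0],[-1,0,0],[-1,0,0],[-1,0,0],[-1,0,0],[0,0,0]],"rot":[[0,0,0],[0,0,0],[0,0,0],[0,0,0],[0,0,0],[0,0,0],[0,0,0],[0,0,0],[0,0,0],[0,0,0]],"claw":[1,1,1,1,1,1,1,1,1,1]}'
python3 -c "
from h import *
to(.5795,.361,.2)
a=snap('side','s1.png')[130:190,225:345];b=cv2.imread('pics/side0.png')[130:190,225:345]
cv2.imwrite('pics/s1c.png',cv2.resize(np.vstack([b,a]),None,fx=5,fy=5,interpolation=cv2.INTER_CUBIC))"
```

```text
clock: 4.12
tcp_pos: [0.6125, -0.2976, 0.2043]
eef_rot: [1.223, 1.191, -1.217]
wrist_force: [0.7, -0.8, 1.2]
finger_gap: -0.0001
tcp [ 0.6125 -0.2976  0.2043] zyaw -91.01 tilt [-1.     0.009  0.004] units [  0.07  -2.23 -32.89] gap -0.0001 F [ 0.7 -0.8  1.2] t 4.12 j7 -1.38
```

View pics/s1c.png

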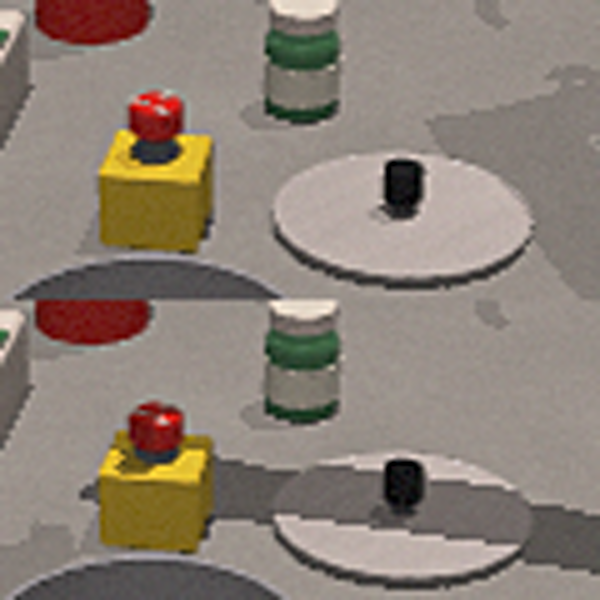

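The mushroom is in: its head sits visibly lower in the second crop. Next is the tray.

```bash

python3 -m inch '{"delta_pos":[[0,-0.07,-1],[0,-0.07,-1],[0,-0.07,-1],[0,-0.07,-1],[0,-0.07,-1],[0,-0.07,-1],[0,-0.07,-1],[0,-0.07,-1],[0,-0.07,-1],[0,-0.07,-1],[0,-0.07,-1],[0,-0.07,-1],[0,-0.07,-1],[0,-0.07,-1],[0,-0.07,-1],[0,-0.07,-1],[0,-0.07,-1],[0,-0.07,-1],[0,-0.07,-1],[0,-0.07,-1]],"rot":[[0,0,0],[0,0,0],[0,0,0],[0,0,0],[0,0,0],[0,0,0],[0,0,0],[0,0,0],[0,0,0],[0,0,0],[0,0,0],[0,0,0],[0,0,0],[0,0,0],[0,0,0],[0,0,0],[0,0,0],[0,0,0],[0,0,0],[0,0,0]],"claw":[0.5,0.5,0.5,0.5,0.5,0.5,0.5,0.5,0.5,0.5,0.5,0.5,0.5,0.5,0.5,0.5,0.5,0.5,0.5,0.5]}'
python3 -m inch '{"delta_pos":[[0,-0.07,-1],[0,-0.07,-1],[0,-0.07,-1],[0,-0.07,-1],[0,-0.07,-1],[0,-0.07,-1],[0,-0.07,-1],[0,0,-0.7],[0,0,0],[0,0,0]],"rot":[[0,0,0],[0,0,0],[0,0,0],[0,0,0],[0,0,0],[0,0,0],[0,0,0],[0,0,0],[0,0,0],[0,0,0]],"claw":[0.5,0.5,0.5,0.5,0.5,0.5,0.5,0.5,0.5,0.5]}'
python3 -c "
from h import *
to(.5762,.254,.2)
for p in [[.5762,.254,.032],[.4916,.2538,.032],[.5782,.306,.032]]: print(proj('wrist',p))
snap('wrist','w2.png')"
```

```text
clock: 5.83
tcp_pos: [0.5878, 0.1049, 0.1975]
eef_rot: [1.222, 1.201, -1.222]
wrist_force: [-0.0, -0.5, -0.7]
finger_gap: 0.0428
clock: 6.67
tcp_pos: [0.5807, 0.2586, 0.1977]
eef_rot: [1.22, 1.202, -1.222]
wrist_force: [0.6, -0.5, -0.3]
finger_gap: 0.0432
tcp [0.5807 0.2586 0.1977] zyaw -90.91 tilt [-1.    -0.001  0.   ] units [-0.11 -0.22  0.23] gap 0.0432 F [ 0.6 -0.5 -0.3] t 6.67 j7 -2.3
[257.73190456 178.79208869]
[258.91522842 253.69791275]
[206.07558036 177.69724609]
```

View pics/w2.png

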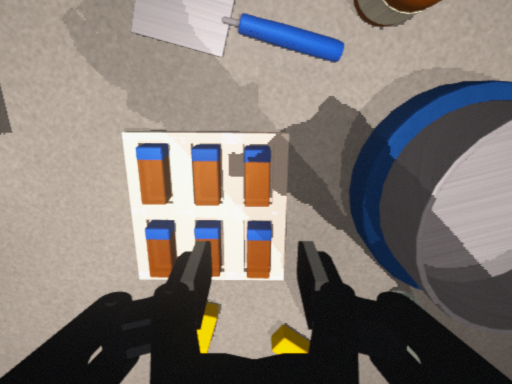

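Predicted cart positions match the wrist view (right-hand far cart near (257,176)). Joint 7 is close to its limit, so I'll make a half turn back to get range.

```bash

python3 -m inch '{"delta_pos":[[0,0,0],[0,0,0],[0,0,0],[0,0,0],[0,0,0],[0,0,0],[0,0,0],[0,0,0],[0,0,0],[0,0,0],[0,0,0],[0,0,0],[0,0,0],[0,0,0],[0,0,0],[0,0,0],[0,0,0],[0,0,0],[0,0,0],[0,0,0]],"rot":[[-1,0,0],[-1,0,0],[-1,0,0],[-1,0,0],[-1,0,0],[-1,0,0],[-1,0,0],[-1,0,0],[-1,0,0],[-1,0,0],[-1,0,0],[-1,0,0],[-1,0,0],[-1,0,0],[-1,0,0],[-1,0,0],[-1,0,0],[-1,0,0],[-1,0,0],[-1,0,0]],"claw":[0.5,0.5,0.5,0.5,0.5,0.5,0.5,0.5,0.5,0.5,0.5,0.5,0.5,0.5,0.5,0.5,0.5,0.5,0.5,0.5]}'
python3 -m inch '{"delta_pos":[[0,0,0],[0,0,0],[0,0,0],[0,0,0],[0,0,0],[0,0,0],[0,0,0],[0,0,0],[0,0,0]],"rot":[[-1,0,0],[-1,0,0],[-1,0,0],[-1,0,0],[-1,0,0],[-1,0,0],[-0.18,0,0],[0,0,0],[0,0,0]],"claw":[0.5,0.5,0.5,0.5,0.5,0.5,0.5,0.5,0.5]}'
python3 -c "
from h import *
to(.5762,.254,.024)
for p in [[.5762,.254,.032],[.4916,.2538,.032],[.5782,.306,.032]]: print(proj('wrist',p))
snap('wrist','w3.png')"
```

```text
clock: 8.38
tcp_pos: [0.582, 0.2554, 0.1978]
eef_rot: [-0.638, 1.476, 0.635]
wrist_force: [-0.0, -0.1, -0.8]
finger_gap: 0.0426
clock: 9.13
tcp_pos: [0.5815, 0.2569, 0.198]
eef_rot: [-1.193, 1.22, 1.192]
wrist_force: [0.6, -0.3, 0.3]
finger_gap: 0.0427
tcp [0.5815 0.2569 0.198 ] zyaw 88.71 tilt [-1.     0.    -0.001] units [ 8.7   0.26 -0.15] gap 0.0427 F [ 0.6 -0.3  0.3] t 9.13 j7 0.5
[252.00141008 166.93195957]
[249.47665939  76.66495017]
[304.12842207 167.72069217]
```

View pics/w3.png

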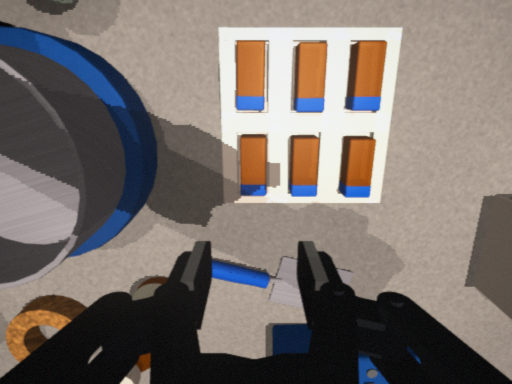

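```bash

python3 -m inch '{"delta_pos":[[1,0.26,-0.15],[1,0,0],[1,0,0],[1,0,0],[1,0,0],[1,0,0],[1,0,0],[1,0,0],[0.6,0,0],[0.5,0,0],[0,0,0],[0,0,0],[0,0,0],[0,0,0],[0,0,0],[0,0,0],[0,0,0]],"rot":[[0,0,0],[0,0,0],[0,0,0],[0,0,0],[0,0,0],[0,0,0],[0,0,0],[0,0,0],[0,0,0],[0,0,0],[0,0,0],[0,0,0],[0,0,0],[0,0,0],[0,0,0],[0,0,0],[0,0,0]],"claw":[0.5,0.5,0.5,0.5,0.5,0.5,0.5,0.5,0.5,0.5,0.5,1,1,1,1,1,1]}'
python3 -c "
from h import *
to(.5762,.254,.024)
snap('wrist','w4.png')"
```

```text
clock: 10.6
tcp_pos: [0.5764, 0.2556, 0.0172]
eef_rot: [-1.196, 1.216, 1.195]
wrist_force: [-0.2, -1.2, 3.7]
finger_gap: 0.0243
tcp [0.5764 0.2556 0.0172] zyaw 88.97 tilt [-1.    -0.001  0.001] units [-0.34  0.01 -0.08] gap 0.0243 F [-0.2 -1.2  3.7] t 10.6 j7 0.38
```

View pics/w4.png

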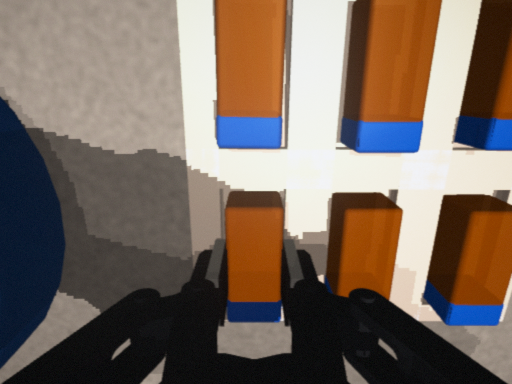

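```bash

python3 -m inch '{"delta_pos":[[-1,0,0],[-1,0,0],[-1,0,0],[-1,0,0],[-1,0,0],[-1,0,0],[-1,0,0],[-0.6,0,0],[0,-0.05,-0.8],[0,-0.05,-1],[0,-0.05,-1],[0,-0.05,-1],[0,-0.05,-1],[0,-0.05,-1],[0,-0.05,-1],[0,-0.05,-1],[0,-0.05,-1],[0,-0.05,-1],[0,-0.1,-1],[0,-0.1,-1]],"rot":[[0,0,0],[0,0,0],[0,0,0],[0,0,0],[0,0,0],[0,0,0],[0,0,0],[0,0,0],[0,0,0],[0,0,0],[0,0,0],[0,0,0],[0,0,0],[0,0,0],[0,0,0],[0,0,0],[0,0,0],[0,0,0],[0,0,0],[0,0,0]],"claw":[1,1,1,1,1,1,1,1,1,1,1,1,1,1,1,1,1,1,1,1]}'
python3 -c "
from h import *
to(.59,.0115,.086)
snap('wrist','w5.png')"
```

```text
clock: 12.32
tcp_pos: [0.5855, 0.0181, 0.1694]
eef_rot: [-1.197, 1.217, 1.196]
wrist_force: [0.5, 1.3, -0.2]
finger_gap: 0.0242
tcp [0.5855 0.0181 0.1694] zyaw 89.01 tilt [-1.    -0.001 -0.   ] units [ 4.17 -0.23 -0.33] gap 0.0242 F [ 0.5  1.3 -0.2] t 12.32 j7 0.82
```

View pics/w5.png

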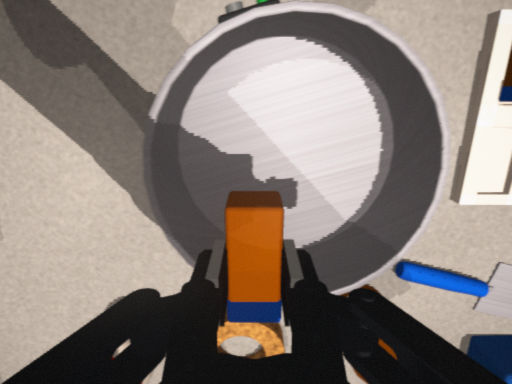

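```bash
python3 -c "
from h import *
for p in [(146,150),(449,150),(300,3)]: print(ray('wrist',*p,.125))"
python3 -m inch '{"delta_pos":[[0.5,-0.2,-0.2],[1,0,-0.1],[1,0,0],[1,0,0],[0.7,0,0],[0,0,0],[0,0,0],[0,0,0],[0,0,0],[0,0,0],[-1,0,0],[-1,0,0],[-1,0,0],[-0.7,0,0]],"rot":[[0,0,0],[0,0,0],[0,0,0],[0,0,0],[0,0,0],[0,0,0],[0,0,0],[0,0,0],[0,0,0],[0,0,0],[0,0,0],[0,0,0],[0,0,0],[0,0,0]],"claw":[1,1,1,1,1,1,0.5,0.5,0.5,0.5,0.5,0.5,0.5,0.5]}'
python3 -c "
from h import *
to(.5782,.307,.16)
snap('wrist','w6.png')"
```

```text
[ 0.54070723 -0.05167178  0.125     ]
[0.54488397 0.127798   0.125     ]
[0.46609696 0.03808809 0.125     ]
clock: 13.53
tcp_pos: [0.5904, 0.0134, 0.1609]
eef_rot: [-1.197, 1.215, 1.194]
wrist_force: [0.8, -0.1, 0.1]
finger_gap: 0.0425
tcp [0.5904 0.0134 0.1609] zyaw 88.99 tilt [-1.    -0.003  0.   ] units [ 0.04  0.87 14.67] gap 0.0425 F [ 0.8 -0.1  0.1] t 13.53 j7 0.82
```

View pics/w6.png

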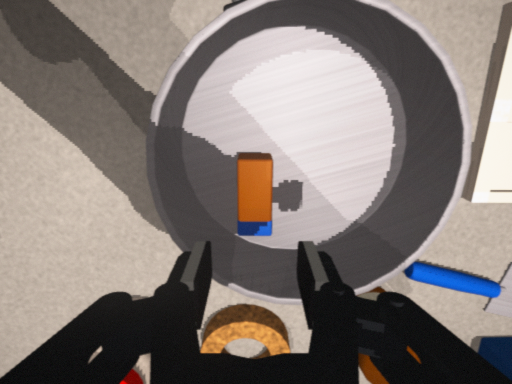

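Cart 1 lies flat in the bowl at (255,193). On to the next.

```bash

python3 -m inch '{"delta_pos":[[0,0.06,1],[0,0.06,1],[0,0.06,1],[0,0.06,1],[0,0.06,1],[0,0.06,1],[0,0.06,1],[0,0.06,1],[0,0.06,1],[0,0.06,1],[0,0.06,1],[0,0.06,1],[0,0.06,1],[0,0.06,1],[1,0,0.67],[1,0,0],[1,0,0],[1,0,0],[0,0,0]],"rot":[[0,0,0],[0,0,0],[0,0,0],[0,0,0],[0,0,0],[0,0,0],[0,0,0],[0,0,0],[0,0,0],[0,0,0],[0,0,0],[0,0,0],[0,0,0],[0,0,0],[0,0,0],[0,0,0],[0,0,0],[0,0,0],[0,0,0]],"claw":[0.5,0.5,0.5,0.5,0.5,0.5,0.5,0.5,0.5,0.5,0.5,0.5,0.5,0.5,0.5,0.5,0.5,0.5,0.5]}'
python3 -c "
from h import *
to(.5782,.307,.017)
snap('wrist','w7.png')"
```

```text
clock: 15.17
tcp_pos: [0.576, 0.3047, 0.074]
eef_rot: [-1.197, 1.224, 1.198]
wrist_force: [0.1, -1.5, 0.5]
finger_gap: 0.0427
tcp [0.576  0.3047 0.074 ] zyaw 89.0 tilt [-1.     0.005 -0.004] units [ 2.85 -0.12  0.13] gap 0.0427 F [ 0.1 -1.5  0.5] t 15.17 j7 0.37
```

View pics/w7.png

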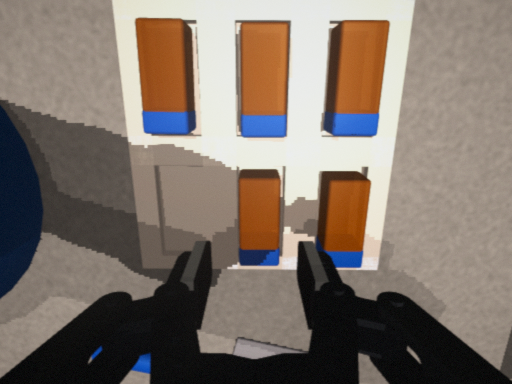

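The fingers straddle the cart, which sits at (259,215). Descend, grip and lift, then go to the slot (.59,.0455).

```bash

python3 -m inch '{"delta_pos":[[1,-0.1,0.15],[1,0,0],[0.6,0,0],[0.2,0,0],[0,0,0],[0,0,0],[0,0,0],[0,0,0],[0,0,0],[0,0,0],[0,0,0],[-1,0,0],[-1,0,0],[-1,0,0],[-1,0,0],[-1,0,0],[-1,0,0],[-1,0,0],[-0.4,0,0],[0,0,0]],"rot":[[0,0,0],[0,0,0],[0,0,0],[0,0,0],[0,0,0],[0,0,0],[0,0,0],[0,0,0],[0,0,0],[0,0,0],[0,0,0],[0,0,0],[0,0,0],[0,0,0],[0,0,0],[0,0,0],[0,0,0],[0,0,0],[0,0,0],[0,0,0]],"claw":[0.5,0.5,0.5,0.5,0.5,1,1,1,1,1,1,1,1,1,1,1,1,1,1,1]}'
python3 -c "
from h import *
to(.59,.0455,.17)"
```

```text
clock: 16.88
tcp_pos: [0.581, 0.3109, 0.1743]
eef_rot: [-1.197, 1.212, 1.194]
wrist_force: [-0.5, 0.5, -1.3]
finger_gap: 0.0239
tcp [0.581  0.3109 0.1743] zyaw 89.0 tilt [-1.    -0.005  0.003] units [  0.18  -0.68 -13.26] gap 0.0239 F [-0.5  0.5 -1.3] t 16.88 j7 0.43
```

```bash

python3 -m inch '{"delta_pos":[[0,-0.05,-1],[0,-0.05,-1],[0,-0.05,-1],[0,-0.05,-1],[0,-0.05,-1],[0,-0.05,-1],[0,-0.05,-1],[0,-0.05,-1],[0,-0.05,-1],[0,-0.05,-1],[0,-0.05,-1],[0,-0.05,-1],[0.5,-0.05,-1],[1,0,-0.2],[1,0,0],[1,0,0],[0.6,0,0],[0.1,0,0],[0,0,0],[0,0,0]],"rot":[[0,0,0],[0,0,0],[0,0,0],[0,0,0],[0,0,0],[0,0,0],[0,0,0],[0,0,0],[0,0,0],[0,0,0],[0,0,0],[0,0,0],[0,0,0],[0,0,0],[0,0,0],[0,0,0],[0,0,0],[0,0,0],[0,0,0],[0,0,0]],"claw":[1,1,1,1,1,1,1,1,1,1,1,1,1,1,1,1,1,1,1,1]}'
python3 -c "
from h import *
to(.59,.0455,.087)"
python3 -m inch '{"delta_pos":[[0,0,0],[0,0,0],[0,0,0],[0,0,0],[-1,0,0],[-1,0,0],[-1,0,0],[-0.7,0,0],[0,0,0]],"rot":[[0,0,0],[0,0,0],[0,0,0],[0,0,0],[0,0,0],[0,0,0],[0,0,0],[0,0,0],[0,0,0]],"claw":[0.5,0.5,0.5,0.5,0.5,0.5,0.5,0.5,0.5]}'
python3 -c "
from h import *
to(.5805,.361,.16)
snap('wrist','w8.png')"
```

```text
clock: 18.55
tcp_pos: [0.5887, 0.0461, 0.087]
eef_rot: [-1.196, 1.216, 1.196]
wrist_force: [0.4, 0.8, 0.7]
finger_gap: 0.0237
tcp [0.5887 0.0461 0.087 ] zyaw 89.02 tilt [-1.    -0.001  0.001] units [ 0.   -0.07 -0.03] gap 0.0237 F [0.4 0.8 0.7] t 18.55 j7 0.72
clock: 19.3
tcp_pos: [0.5901, 0.0462, 0.1636]
eef_rot: [-1.198, 1.213, 1.193]
wrist_force: [-0.1, 0.4, -0.5]
finger_gap: 0.0432
tcp [0.5901 0.0462 0.1636] zyaw 88.98 tilt [-1.    -0.005  0.001] units [ 0.19  0.76 15.73] gap 0.0432 F [-0.1  0.4 -0.5] t 19.3 j7 0.77
```

View pics/w8.png

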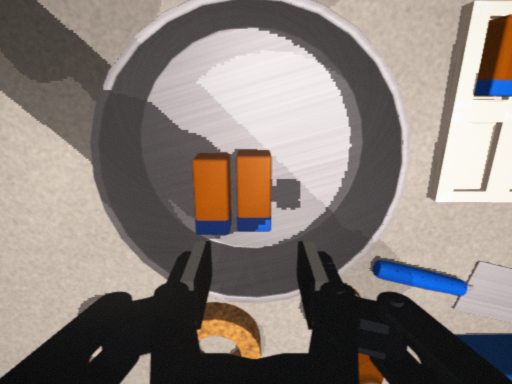

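Two carts lie side by side in the bowl. Third cart:

```bash

python3 -m inch '{"delta_pos":[[0,0.05,1],[0,0.05,1],[0,0.05,1],[0,0.05,1],[0,0.05,1],[0,0.05,1],[0,0.05,1],[0,0.05,1],[0,0.05,1],[0,0.05,1],[0,0.05,1],[0,0.05,1],[0,0.05,1],[0,0.05,1],[0,0.05,1],[1,0,0.8],[1,0,0],[1,0,0],[1,0,0],[0,0,0]],"rot":[[0,0,0],[0,0,0],[0,0,0],[0,0,0],[0,0,0],[0,0,0],[0,0,0],[0,0,0],[0,0,0],[0,0,0],[0,0,0],[0,0,0],[0,0,0],[0,0,0],[0,0,0],[0,0,0],[0,0,0],[0,0,0],[0,0,0],[0,0,0]],"claw":[0.5,0.5,0.5,0.5,0.5,0.5,0.5,0.5,0.5,0.5,0.5,0.5,0.5,0.5,0.5,0.5,0.5,0.5,0.5,0.5]}'
python3 -c "
from h import *
to(.5805,.3625,.017)
snap('wrist','w9.png')"
```

```text
clock: 21.02
tcp_pos: [0.5764, 0.359, 0.0743]
eef_rot: [-1.198, 1.226, 1.198]
wrist_force: [0.7, -1.1, 0.1]
finger_gap: 0.0426
tcp [0.5764 0.359  0.0743] zyaw 89.02 tilt [-1.     0.006 -0.006] units [ 2.86 -0.22  0.2 ] gap 0.0426 F [ 0.7 -1.1  0.1] t 21.02 j7 0.34
```

View pics/w9.png

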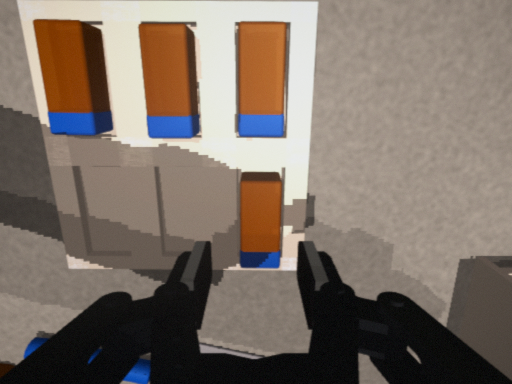

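Aligned (cart at (260,218)). Grip and lift.

```bash

python3 -m inch '{"delta_pos":[[1,-0.15,0.15],[1,0,0],[0.6,0,0],[0.2,0,0],[0,0,0],[0,0,0],[0,0,0],[0,0,0],[0,0,0],[0,0,0],[0,0,0],[-1,0,0],[-1,0,0],[-1,0,0],[-1,0,0],[-1,0,0],[-1,0,0],[-1,0,0],[-0.4,0,0],[0,0,0]],"rot":[[0,0,0],[0,0,0],[0,0,0],[0,0,0],[0,0,0],[0,0,0],[0,0,0],[0,0,0],[0,0,0],[0,0,0],[0,0,0],[0,0,0],[0,0,0],[0,0,0],[0,0,0],[0,0,0],[0,0,0],[0,0,0],[0,0,0],[0,0,0]],"claw":[0.5,0.5,0.5,0.5,0.5,1,1,1,1,1,1,1,1,1,1,1,1,1,1,1]}'
python3 -c "
from h import *
to(.59,.079,.17)"
```

```text
clock: 22.73
tcp_pos: [0.583, 0.366, 0.1767]
eef_rot: [-1.196, 1.212, 1.194]
wrist_force: [0.9, -0.8, -1.0]
finger_gap: 0.024
tcp [0.583  0.366  0.1767] zyaw 88.99 tilt [-1.    -0.005  0.003] units [  0.29  -0.6  -14.34] gap 0.024 F [ 0.9 -0.8 -1. ] t 22.73 j7 0.39
```

```bash

python3 -m inch '{"delta_pos":[[0,-0.04,-1],[0,-0.04,-1],[0,-0.04,-1],[0,-0.04,-1],[0,-0.04,-1],[0,-0.04,-1],[0,-0.04,-1],[0,-0.04,-1],[0,-0.04,-1],[0,-0.04,-1],[0,-0.04,-1],[0,-0.04,-1],[0,-0.04,-1],[0.5,-0.04,-1],[1,0,-0.25],[1,0,0],[1,0,0],[0.7,0,0],[0.1,0,0],[0,0,0]],"rot":[[0,0,0],[0,0,0],[0,0,0],[0,0,0],[0,0,0],[0,0,0],[0,0,0],[0,0,0],[0,0,0],[0,0,0],[0,0,0],[0,0,0],[0,0,0],[0,0,0],[0,0,0],[0,0,0],[0,0,0],[0,0,0],[0,0,0],[0,0,0]],"claw":[1,1,1,1,1,1,1,1,1,1,1,1,1,1,1,1,1,1,1,1]}'
python3 -c "
from h import *
to(.59,.079,.087)"
python3 -m inch '{"delta_pos":[[0,0,0],[0,0,0],[0,0,0],[0,0,0],[-1,0,0],[-1,0,0],[-1,0,0],[-0.7,0,0],[0,0,0]],"rot":[[0,0,0],[0,0,0],[0,0,0],[0,0,0],[0,0,0],[0,0,0],[0,0,0],[0,0,0],[0,0,0]],"claw":[0.5,0.5,0.5,0.5,0.5,0.5,0.5,0.5,0.5]}'
python3 -c "
from h import *
to(.4935,.255,.16)
snap('wrist','w10.png')"
```

```text
clock: 24.4
tcp_pos: [0.5873, 0.0795, 0.0854]
eef_rot: [-1.195, 1.219, 1.198]
wrist_force: [-0.6, -0.6, 0.0]
finger_gap: 0.0237
tcp [0.5873 0.0795 0.0854] zyaw 89.01 tilt [-1.     0.002  0.   ] units [-0.08 -0.14 -0.02] gap 0.0237 F [-0.6 -0.6  0. ] t 24.4 j7 0.67
clock: 25.15
tcp_pos: [0.5899, 0.0803, 0.1639]
eef_rot: [-1.198, 1.213, 1.193]
wrist_force: [0.8, 0.6, 0.4]
finger_gap: 0.0425
tcp [0.5899 0.0803 0.1639] zyaw 88.98 tilt [-1.    -0.005  0.001] units [0.18 4.98 8.65] gap 0.0425 F [0.8 0.6 0.4] t 25.15 j7 0.72
```

View pics/w10.png

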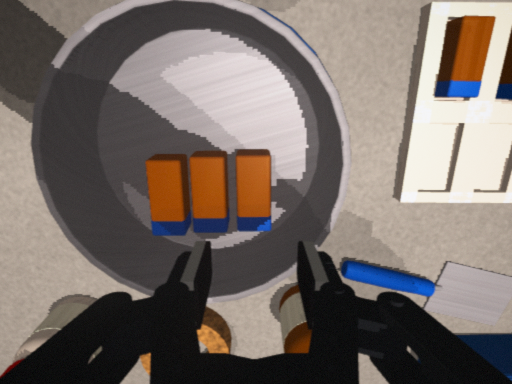

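Three carts are in. The fourth is the near-right one at (0.4935, 0.255).

```bash

python3 -m inch '{"delta_pos":[[0,0.55,0.96],[0,0.55,0.96],[0,0.55,0.96],[0,0.55,0.96],[0,0.55,0.96],[0,0.55,0.96],[0,0.55,0.96],[0,0.55,0.96],[0,0.55,0.96],[1,0,0],[1,0,0],[1,0,0],[1,0,0],[0.4,0,0],[0,0,0]],"rot":[[0,0,0],[0,0,0],[0,0,0],[0,0,0],[0,0,0],[0,0,0],[0,0,0],[0,0,0],[0,0,0],[0,0,0],[0,0,0],[0,0,0],[0,0,0],[0,0,0],[0,0,0]],"claw":[0.5,0.5,0.5,0.5,0.5,0.5,0.5,0.5,0.5,0.5,0.5,0.5,0.5,0.5,0.5]}'
python3 -c "
from h import *
to(.4935,.255,.017)
snap('wrist','w11.png')"
```

```text
clock: 26.45
tcp_pos: [0.4905, 0.2527, 0.0697]
eef_rot: [-1.196, 1.222, 1.198]
wrist_force: [0.4, -0.3, -0.8]
finger_gap: 0.0428
tcp [0.4905 0.2527 0.0697] zyaw 89.0 tilt [-1.     0.004 -0.002] units [ 2.64 -0.16  0.12] gap 0.0428 F [ 0.4 -0.3 -0.8] t 26.45 j7 0.29
```

View pics/w11.png

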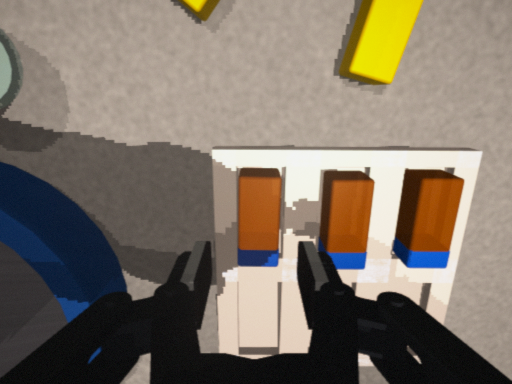

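```bash

python3 -m inch '{"delta_pos":[[1,-0.1,0.15],[1,0,0],[0.4,0,0],[0.2,0,0],[0,0,0],[0,0,0],[0,0,0],[0,0,0],[0,0,0],[0,0,0],[0,0,0],[-1,0,0],[-1,0,0],[-1,0,0],[-1,0,0],[-1,0,0],[-1,0,0],[-1,0,0],[-0.4,0,0],[0,0,0]],"rot":[[0,0,0],[0,0,0],[0,0,0],[0,0,0],[0,0,0],[0,0,0],[0,0,0],[0,0,0],[0,0,0],[0,0,0],[0,0,0],[0,0,0],[0,0,0],[0,0,0],[0,0,0],[0,0,0],[0,0,0],[0,0,0],[0,0,0],[0,0,0]],"claw":[0.5,0.5,0.5,0.5,0.5,1,1,1,1,1,1,1,1,1,1,1,1,1,1,1]}'
python3 -c "
from h import *
to(.523,.0125,.17)"
```

```text
clock: 28.17
tcp_pos: [0.4953, 0.2576, 0.1703]
eef_rot: [-1.197, 1.214, 1.194]
wrist_force: [0.6, -0.2, -0.4]
finger_gap: 0.0241
tcp [0.4953 0.2576 0.1703] zyaw 88.97 tilt [-1.    -0.003  0.001] units [  0.    -1.61 -12.23] gap 0.0241 F [ 0.6 -0.2 -0.4] t 28.17 j7 0.38
```

```bash

python3 -m inch '{"delta_pos":[[0,-0.13,-1],[0,-0.13,-1],[0,-0.13,-1],[0,-0.13,-1],[0,-0.13,-1],[0,-0.13,-1],[0,-0.13,-1],[0,-0.13,-1],[0,-0.13,-1],[0,-0.13,-1],[0,-0.13,-1],[0,-0.13,-1],[1,0,-0.2],[1,0,0],[1,0,0],[0.7,0,0],[0.4,0,0],[0,0,0],[0,0,0]],"rot":[[0,0,0],[0,0,0],[0,0,0],[0,0,0],[0,0,0],[0,0,0],[0,0,0],[0,0,0],[0,0,0],[0,0,0],[0,0,0],[0,0,0],[0,0,0],[0,0,0],[0,0,0],[0,0,0],[0,0,0],[0,0,0],[0,0,0]],"claw":[1,1,1,1,1,1,1,1,1,1,1,1,1,1,1,1,1,1,1]}'
python3 -c "
from h import *
to(.523,.0125,.087)"
python3 -m inch '{"delta_pos":[[0,0,0],[0,0,0],[0,0,0],[0,0,0],[-1,0,0],[-1,0,0],[-1,0,0],[-0.7,0,0],[0,0,0]],"rot":[[0,0,0],[0,0,0],[0,0,0],[0,0,0],[0,0,0],[0,0,0],[0,0,0],[0,0,0],[0,0,0]],"claw":[0.5,0.5,0.5,0.5,0.5,0.5,0.5,0.5,0.5]}'
python3 -c "
from h import *
to(.4945,.3085,.16)
snap('wrist','w12.png');snap('side','s2.png')"
```

```text
clock: 29.75
tcp_pos: [0.521, 0.0129, 0.0862]
eef_rot: [-1.196, 1.217, 1.197]
wrist_force: [-0.4, 0.2, -0.1]
finger_gap: 0.0241
tcp [0.521  0.0129 0.0862] zyaw 89.03 tilt [-1.  0.  0.] units [-0.04 -0.1  -0.02] gap 0.0241 F [-0.4  0.2 -0.1] t 29.75 j7 0.71
clock: 30.5
tcp_pos: [0.5229, 0.0129, 0.1633]
eef_rot: [-1.198, 1.214, 1.193]
wrist_force: [0.2, 0.2, 0.6]
finger_gap: 0.0426
tcp [0.5229 0.0129 0.1633] zyaw 88.97 tilt [-1.    -0.005  0.   ] units [ 0.16  1.69 14.75] gap 0.0426 F [0.2 0.2 0.6] t 30.5 j7 0.78
```

View pics/w12.png

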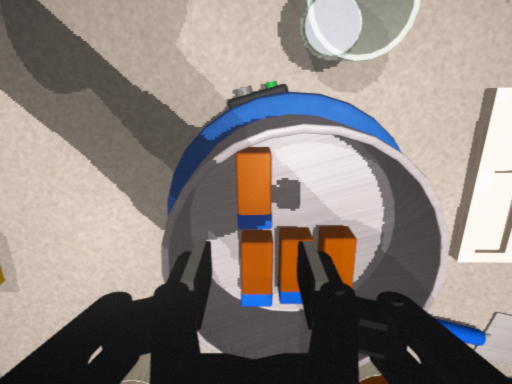

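View pics/s2.png

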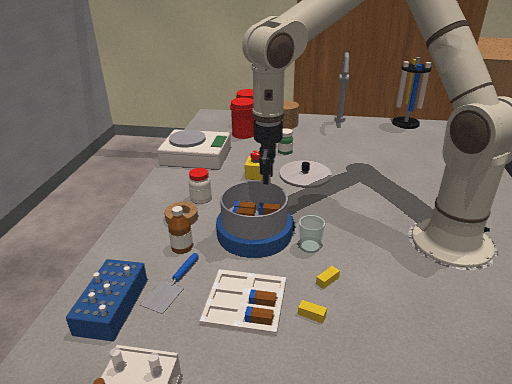

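Four are in the bowl and two remain in the near column. Fifth:

```bash

python3 -m inch '{"delta_pos":[[0,0.11,1],[0,0.11,1],[0,0.11,1],[0,0.11,1],[0,0.11,1],[0,0.11,1],[0,0.11,1],[0,0.11,1],[0,0.11,1],[0,0.11,1],[0,0.11,1],[0,0.11,1],[0,0.11,1],[0,0.11,1],[0.5,0.1,0.8],[1,0,0],[1,0,0],[1,0,0],[0.7,0,0],[0,0,0]],"rot":[[0,0,0],[0,0,0],[0,0,0],[0,0,0],[0,0,0],[0,0,0],[0,0,0],[0,0,0],[0,0,0],[0,0,0],[0,0,0],[0,0,0],[0,0,0],[0,0,0],[0,0,0],[0,0,0],[0,0,0],[0,0,0],[0,0,0],[0,0,0]],"claw":[0.5,0.5,0.5,0.5,0.5,0.5,0.5,0.5,0.5,0.5,0.5,0.5,0.5,0.5,0.5,0.5,0.5,0.5,0.5,0.5]}'
python3 -c "
from h import *
to(.4945,.3095,.017)
snap('wrist','w13.png')"
```

```text
clock: 32.27
tcp_pos: [0.4916, 0.3069, 0.0724]
eef_rot: [-1.197, 1.224, 1.198]
wrist_force: [0.4, -0.7, 0.2]
finger_gap: 0.043
tcp [0.4916 0.3069 0.0724] zyaw 89.0 tilt [-1.     0.005 -0.004] units [ 2.77 -0.16  0.14] gap 0.043 F [ 0.4 -0.7  0.2] t 32.27 j7 0.24
```

View pics/w13.png

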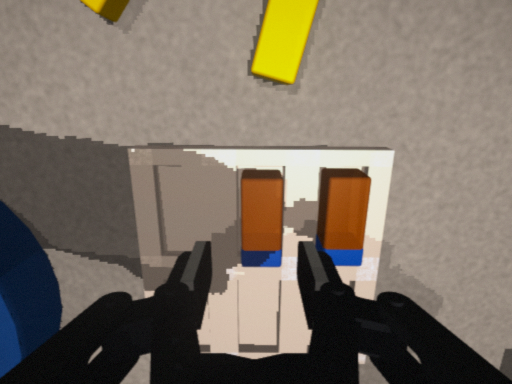

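The cart is centred at (262,217). Grip and lift.

```bash

python3 -m inch '{"delta_pos":[[1,-0.1,0.2],[1,0,0],[0.5,0,0],[0.2,0,0],[0,0,0],[0,0,0],[0,0,0],[0,0,0],[0,0,0],[0,0,0],[0,0,0],[-1,0,0],[-1,0,0],[-1,0,0],[-1,0,0],[-1,0,0],[-1,0,0],[-1,0,0],[-0.4,0,0],[0,0,0]],"rot":[[0,0,0],[0,0,0],[0,0,0],[0,0,0],[0,0,0],[0,0,0],[0,0,0],[0,0,0],[0,0,0],[0,0,0],[0,0,0],[0,0,0],[0,0,0],[0,0,0],[0,0,0],[0,0,0],[0,0,0],[0,0,0],[0,0,0],[0,0,0]],"claw":[0.5,0.5,0.5,0.5,0.5,1,1,1,1,1,1,1,1,1,1,1,1,1,1,1]}'
python3 -c "
from h import *
to(.523,.0460,.17)"
```

```text
clock: 33.98
tcp_pos: [0.4966, 0.3138, 0.1725]
eef_rot: [-1.196, 1.214, 1.194]
wrist_force: [0.5, -0.2, -2.0]
finger_gap: 0.0238
tcp [0.4966 0.3138 0.1725] zyaw 88.97 tilt [-1.    -0.003  0.002] units [  0.1   -1.56 -13.36] gap 0.0238 F [ 0.5 -0.2 -2. ] t 33.98 j7 0.32
```

```bash

python3 -m inch '{"delta_pos":[[0,-0.12,-1],[0,-0.12,-1],[0,-0.12,-1],[0,-0.12,-1],[0,-0.12,-1],[0,-0.12,-1],[0,-0.12,-1],[0,-0.12,-1],[0,-0.12,-1],[0,-0.12,-1],[0,-0.12,-1],[0,-0.12,-1],[0,-0.1,-1],[1,0,-0.3],[1,0,0],[1,0,0],[0.8,0,0],[0.4,0,0],[0,0,0],[0,0,0]],"rot":[[0,0,0],[0,0,0],[0,0,0],[0,0,0],[0,0,0],[0,0,0],[0,0,0],[0,0,0],[0,0,0],[0,0,0],[0,0,0],[0,0,0],[0,0,0],[0,0,0],[0,0,0],[0,0,0],[0,0,0],[0,0,0],[0,0,0],[0,0,0]],"claw":[1,1,1,1,1,1,1,1,1,1,1,1,1,1,1,1,1,1,1,1]}'
python3 -c "
from h import *
to(.523,.046,.087)"
python3 -m inch '{"delta_pos":[[0,0,0],[0,0,0],[0,0,0],[0,0,0],[-1,0,0],[-1,0,0],[-1,0,0],[-0.7,0,0],[0,0,0]],"rot":[[0,0,0],[0,0,0],[0,0,0],[0,0,0],[0,0,0],[0,0,0],[0,0,0],[0,0,0],[0,0,0]],"claw":[0.5,0.5,0.5,0.5,0.5,0.5,0.5,0.5,0.5]}'
python3 -c "
from h import *
to(.4955,.3635,.16)"
```

```text
clock: 35.65
tcp_pos: [0.5213, 0.0467, 0.086]
eef_rot: [-1.196, 1.218, 1.198]
wrist_force: [-0.7, -0.0, 0.5]
finger_gap: 0.0237
tcp [0.5213 0.0467 0.086 ] zyaw 89.02 tilt [-1.     0.001  0.   ] units [-0.05 -0.09 -0.03] gap 0.0237 F [-0.7 -0.   0.5] t 35.65 j7 0.65
clock: 36.4
tcp_pos: [0.5235, 0.047, 0.1633]
eef_rot: [-1.198, 1.214, 1.193]
wrist_force: [0.1, 0.1, -0.7]
finger_gap: 0.0428
tcp [0.5235 0.047  0.1633] zyaw 88.98 tilt [-1.    -0.005  0.   ] units [ 0.16  1.68 15.8 ] gap 0.0428 F [ 0.1  0.1 -0.7] t 36.4 j7 0.73
```

```bash

python3 -m inch '{"delta_pos":[[0,0.11,1],[0,0.11,1],[0,0.11,1],[0,0.11,1],[0,0.11,1],[0,0.11,1],[0,0.11,1],[0,0.11,1],[0,0.11,1],[0,0.11,1],[0,0.11,1],[0,0.11,1],[0,0.11,1],[0,0.11,1],[0,0.1,1],[1,0,0.8],[1,0,0],[1,0,0],[1,0,0],[0,0,0]],"rot":[[0,0,0],[0,0,0],[0,0,0],[0,0,0],[0,0,0],[0,0,0],[0,0,0],[0,0,0],[0,0,0],[0,0,0],[0,0,0],[0,0,0],[0,0,0],[0,0,0],[0,0,0],[0,0,0],[0,0,0],[0,0,0],[0,0,0],[0,0,0]],"claw":[0.5,0.5,0.5,0.5,0.5,0.5,0.5,0.5,0.5,0.5,0.5,0.5,0.5,0.5,0.5,0.5,0.5,0.5,0.5,0.5]}'
python3 -c "
from h import *
to(.4955,.3635,.017)
snap('wrist','w14.png')"
```

```text
clock: 38.07
tcp_pos: [0.4926, 0.3605, 0.0757]
eef_rot: [-1.198, 1.225, 1.198]
wrist_force: [0.5, -1.0, -0.5]
finger_gap: 0.0425
tcp [0.4926 0.3605 0.0757] zyaw 89.0 tilt [-1.     0.005 -0.005] units [ 2.93 -0.16  0.17] gap 0.0425 F [ 0.5 -1.  -0.5] t 38.07 j7 0.2
```

View pics/w14.png

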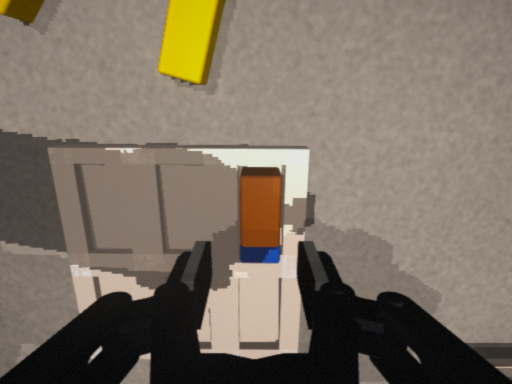

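The last cart is centred at (260,215).

```bash

python3 -m inch '{"delta_pos":[[1,-0.1,0.2],[1,0,0],[0.6,0,0],[0.25,0,0],[0,0,0],[0,0,0],[0,0,0],[0,0,0],[0,0,0],[0,0,0],[0,0,0],[-1,0,0],[-1,0,0],[-1,0,0],[-1,0,0],[-1,0,0],[-1,0,0],[-1,0,0],[-0.4,0,0],[0,0,0]],"rot":[[0,0,0],[0,0,0],[0,0,0],[0,0,0],[0,0,0],[0,0,0],[0,0,0],[0,0,0],[0,0,0],[0,0,0],[0,0,0],[0,0,0],[0,0,0],[0,0,0],[0,0,0],[0,0,0],[0,0,0],[0,0,0],[0,0,0],[0,0,0]],"claw":[0.5,0.5,0.5,0.5,0.5,1,1,1,1,1,1,1,1,1,1,1,1,1,1,1]}'
python3 -c "
from h import *
to(.523,.079,.17)"
```

```text
clock: 39.78
tcp_pos: [0.4975, 0.3679, 0.1736]
eef_rot: [-1.196, 1.213, 1.195]
wrist_force: [0.3, 0.7, -1.1]
finger_gap: 0.0241
tcp [0.4975 0.3679 0.1736] zyaw 88.98 tilt [-1.    -0.003  0.002] units [  0.15  -1.53 -14.42] gap 0.0241 F [ 0.3  0.7 -1.1] t 39.78 j7 0.27
```

```bash

python3 -m inch '{"delta_pos":[[0,-0.11,-1],[0,-0.11,-1],[0,-0.11,-1],[0,-0.11,-1],[0,-0.11,-1],[0,-0.11,-1],[0,-0.11,-1],[0,-0.11,-1],[0,-0.11,-1],[0,-0.11,-1],[0,-0.11,-1],[0,-0.11,-1],[0,-0.11,-1],[0.4,-0.1,-1],[1,0,-0.3],[1,0,0],[1,0,0],[0.6,0,0],[0.2,0,0],[0,0,0]],"rot":[[0,0,0],[0,0,0],[0,0,0],[0,0,0],[0,0,0],[0,0,0],[0,0,0],[0,0,0],[0,0,0],[0,0,0],[0,0,0],[0,0,0],[0,0,0],[0,0,0],[0,0,0],[0,0,0],[0,0,0],[0,0,0],[0,0,0],[0,0,0]],"claw":[1,1,1,1,1,1,1,1,1,1,1,1,1,1,1,1,1,1,1,1]}'
python3 -c "
from h import *
to(.523,.079,.087)"
python3 -m inch '{"delta_pos":[[0,0,0],[0,0,0],[0,0,0],[0,0,0],[-1,0,0],[-1,0,0],[-1,0,0],[-1,0,0],[-1,0,0],[0,0,0]],"rot":[[0,0,0],[0,0,0],[0,0,0],[0,0,0],[0,0,0],[0,0,0],[0,0,0],[0,0,0],[0,0,0],[0,0,0]],"claw":[0.5,0.5,0.5,0.5,0.5,0.5,0.5,0.5,0.5,0.5]}'
python3 -c "
from h import *
to(.434,-.325,.18)
snap('wrist','w15.png');snap('side','s3.png');snap('top','t3.png')"
```

```text
clock: 41.45
tcp_pos: [0.5211, 0.0805, 0.0861]
eef_rot: [-1.195, 1.219, 1.198]
wrist_force: [0.1, -0.1, -0.3]
finger_gap: 0.0243
tcp [0.5211 0.0805 0.0861] zyaw 89.03 tilt [-1.     0.002  0.   ] units [-0.05 -0.1  -0.07] gap 0.0243 F [ 0.1 -0.1 -0.3] t 41.45 j7 0.6
clock: 42.28
tcp_pos: [0.5242, 0.0815, 0.1914]
eef_rot: [-1.198, 1.212, 1.192]
wrist_force: [0.5, 0.3, -0.1]
finger_gap: 0.0426
tcp [0.5242 0.0815 0.1914] zyaw 88.99 tilt [-1.    -0.006  0.001] units [  0.52   4.15 -20.4 ] gap 0.0426 F [ 0.5  0.3 -0.1] t 42.28 j7 0.7
```

View pics/w15.png

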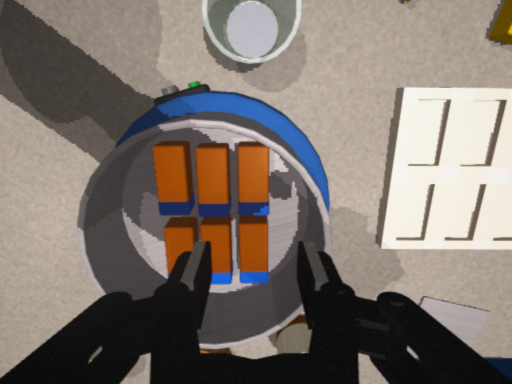

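View pics/t3.png

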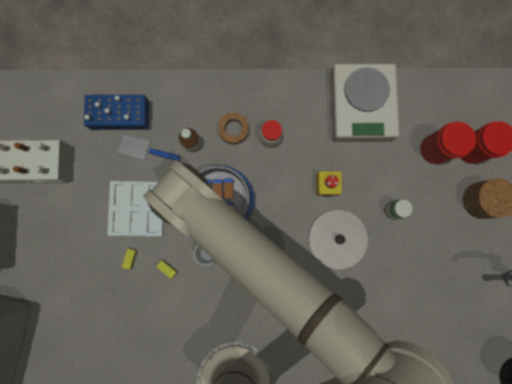

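View pics/s3.png

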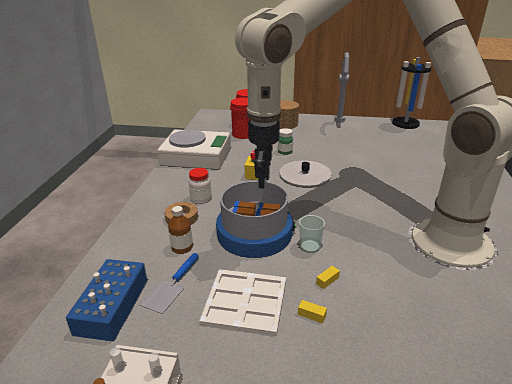

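All six carts lie flat in the bowl, the tray is empty, and the lid and bystanders haven't moved. Before taking the lid I'll refine the bowl centre, using a wrist fit checked against a known cart position.

```bash
cat >> h.py <<'E'
def circ(n,c,r,z,im,col):
    for a in np.linspace(0,2*np.pi,120):
        u,v=proj(n,[c[0]+r*np.cos(a),c[1]+r*np.sin(a),z]); 
        cv2.circle(im,(int(round(u*4))//1,int(round(v*4))),1,col,-1)
E
python3 - <<'E'
from h import *
print('cart6 pred',proj('wrist',[.5211,.0805,.081]))
im=cv2.imread('pics/w15.png'); big=cv2.resize(im,None,fx=4,fy=4,interpolation=cv2.INTER_CUBIC)
circ('wrist',(.558,.0455),.0935,.125,big,(0,255,0)); circ('wrist',(.558,.0455),.088,.125,big,(255,255,0))
circ('wrist',(.558,.0455),.11,.05,big,(0,0,255))
cv2.imwrite('pics/f1.png',cv2.resize(big[350:1450,250:1400],None,fx=.5,fy=.5,interpolation=cv2.INTER_AREA))
im=cv2.imread('pics/top0.png'); big=cv2.resize(im,None,fx=4,fy=4,interpolation=cv2.INTER_CUBIC)
circ('top',(.558,.0455),.0935,.125,big,(0,255,0)); circ('top',(.558,.0455),.088,.055,big,(255,255,0))
circ('top',(.558,.0455),.11,.05,big,(0,0,255))
circ('top',(.434,-.328),.094,.011,big,(0,255,0));circ('top',(.434,-.328),.015,.047,big,(0,255,255))
circ('top',(.608,-.2965),.02,.1,big,(0,255,255))
cv2.imwrite('pics/f2.png',big[620:1120,710:1500])
E
```

```text
cart6 pred [255.81524236 188.47844401]
```

View pics/f1.png

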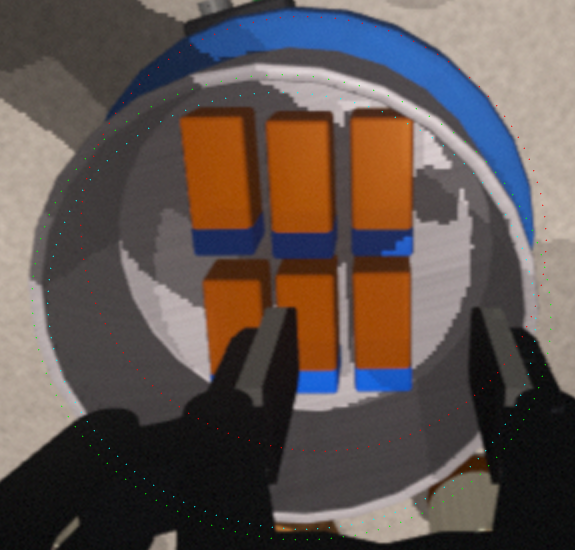

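View pics/f2.png

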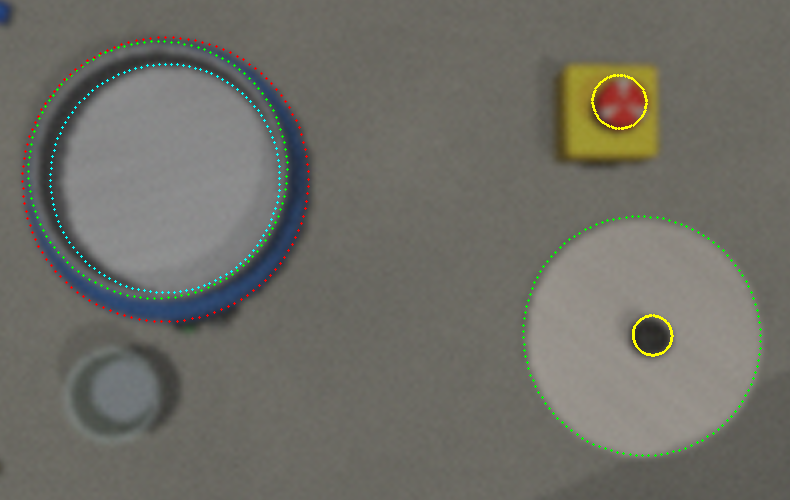

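The wrist camera has a constant bias: it also shows cart6 9 px off. Corrected for that, it agrees with the top view to about 2 mm, so I take the bowl centre as (0.5575, 0.0445). Next, the lid.

```bash
python3 -c "
from h import *
to(.434,-.328,.16)"
python3 -m inch '{"delta_pos":[[0,0.2,-1],[0,0.2,-1],[0,0.2,-1],[0,0.2,-1],[0,0.2,-1],[0,0.2,-1],[0,0.2,-1],[0,0.2,-1],[0,0.2,-1],[0,0.2,-1],[0,0.2,-1],[0,0.2,-1],[0,0.2,-1],[0,0.2,-1],[0,0.2,-1],[0,0.2,-1],[0,0.2,-1],[0,0.2,-1],[0,0.2,-1],[0,0.3,-1]],"rot":[[0,0,0],[0,0,0],[0,0,0],[0,0,0],[0,0,0],[0,0,0],[0,0,0],[0,0,0],[0,0,0],[0,0,0],[0,0,0],[0,0,0],[0,0,0],[0,0,0],[0,0,0],[0,0,0],[0,0,0],[0,0,0],[0,0,0],[0,0,0]],"claw":[0.5,0.5,0.5,0.5,0.5,0.5,0.5,0.5,0.5,0.5,0.3,0.3,0.3,0.3,0.3,0.3,0.3,0.3,0.3,0.3]}'
python3 -m inch '{"delta_pos":[[0.5,0,-0.5],[1,0,0],[1,0,0],[0.5,0,0],[0,0,0],[0,0,0]],"rot":[[0,0,0],[0,0,0],[0,0,0],[0,0,0],[0,0,0],[0,0,0]],"claw":[0.3,0.3,0.3,0.3,0.3,0.3]}'
python3 - <<'E'
from h import *
to(.434,-.328,.018)
snap('wrist','w16.png');snap('top','t4.png');snap('side','s4.png')
print(proj('wrist',[.434,-.328,.047]))
E
```

```text
tcp [0.5221 0.08   0.1873] zyaw 88.97 tilt [-1.    -0.    -0.001] units [  1.38   4.04 -20.48] gap 0.0422 F [ 0.2 -0.1  0. ] t 42.43 j7 0.7
clock: 44.1
tcp_pos: [0.4323, -0.3188, 0.1861]
eef_rot: [-1.195, 1.218, 1.198]
wrist_force: [0.1, 0.1, 0.8]
finger_gap: 0.0597
clock: 44.6
tcp_pos: [0.4328, -0.3271, 0.1267]
eef_rot: [-1.196, 1.217, 1.198]
wrist_force: [0.8, -0.0, 0.2]
finger_gap: 0.0598
tcp [ 0.4328 -0.3271  0.1267] zyaw 89.06 tilt [-1.     0.001  0.001] units [ 5.43 -0.06 -0.05] gap 0.0598 F [ 0.8 -0.   0.2] t 44.6 j7 1.39
[255.27518391 199.89899047]
```

View pics/w16.png

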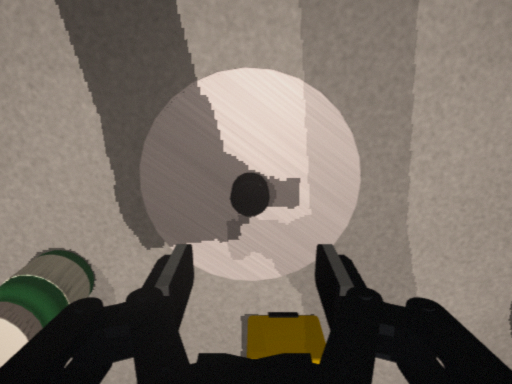

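View pics/t4.png

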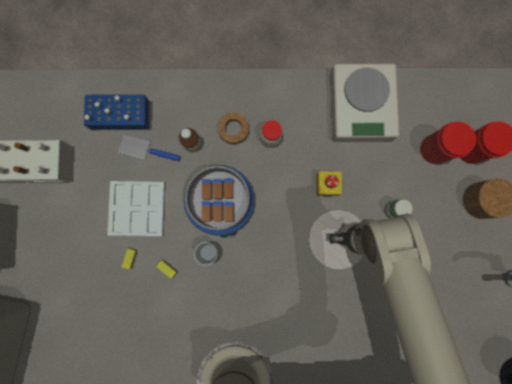

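The wrist view shows the knob at (250,194), a few mm to the left, so I shift y by -3 mm. Descend and grip.

```bash

python3 -m inch '{"delta_pos":[[1,-0.1,-0.15],[1,0,0],[1,0,0],[1,0,0],[1,0,0],[0.4,0,0],[0,0,0],[0,0,0],[0,0,0],[0,0,0],[0,0,0],[0,0,0],[0,0,0],[0,0,0]],"rot":[[0,0,0],[0,0,0],[0,0,0],[0,0,0],[0,0,0],[0,0,0],[0,0,0],[0,0,0],[0,0,0],[0,0,0],[0,0,0],[0,0,0],[0,0,0],[0,0,0]],"claw":[0.3,0.3,0.3,0.3,0.3,0.3,0.3,1,1,1,1,1,1,1]}'
python3 - <<'E'
from h import *
to(.434,-.328,.018)
snap('wrist','w17.png');snap('side','s5.png')
E
```

```text
clock: 45.92
tcp_pos: [0.436, -0.3314, 0.0211]
eef_rot: [-1.198, 1.217, 1.194]
wrist_force: [-0.4, -0.3, 6.8]
finger_gap: 0.0284
tcp [ 0.436  -0.3314  0.0211] zyaw 88.99 tilt [-1.    -0.002 -0.001] units [0.16 0.1  0.17] gap 0.0284 F [-0.4 -0.3  6.8] t 45.92 j7 1.31
```

View pics/w17.png

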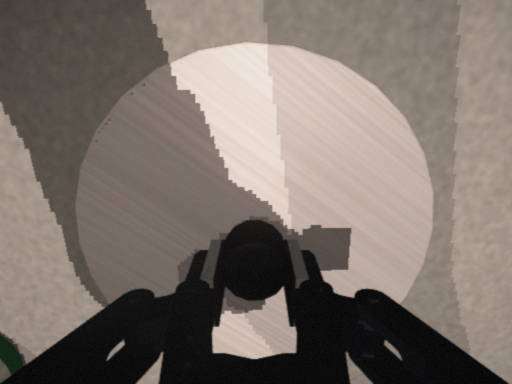

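```bash

python3 -m inch '{"delta_pos":[[-0.3,0,0],[-0.5,0,0],[-0.8,0,0],[-1,0,0],[-1,0,0],[-1,0,0],[-1,0,0],[-1,0,0],[-1,0,0],[-1,0,0],[-0.6,0,0],[0,0,0],[0,0,0]],"rot":[[0,0,0],[0,0,0],[0,0,0],[0,0,0],[0,0,0],[0,0,0],[0,0,0],[0,0,0],[0,0,0],[0,0,0],[0,0,0],[0,0,0],[0,0,0]],"claw":[1,1,1,1,1,1,1,1,1,1,1,1,1]}'
python3 - <<'E'
from h import *
to(.5575,.0445,.2)
snap('wrist','w18.png');snap('side','s6.png')
E
```

```text
clock: 47.1
tcp_pos: [0.4346, -0.3314, 0.2035]
eef_rot: [-1.197, 1.218, 1.195]
wrist_force: [-0.2, 0.7, -4.3]
finger_gap: 0.0282
tcp [ 0.4346 -0.3314  0.2035] zyaw 88.97 tilt [-1.    -0.    -0.001] units [ 0.15 -5.81 18.9 ] gap 0.0282 F [-0.2  0.7 -4.3] t 47.1 j7 1.46
```

View pics/w18.png

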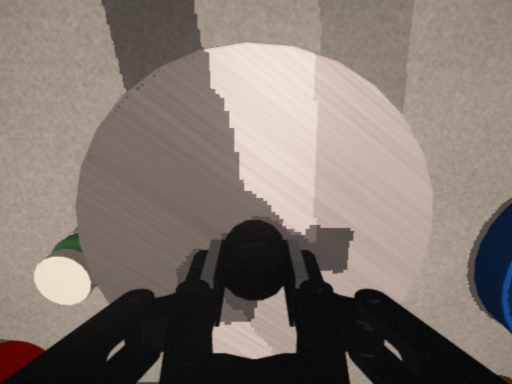

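View pics/s6.png

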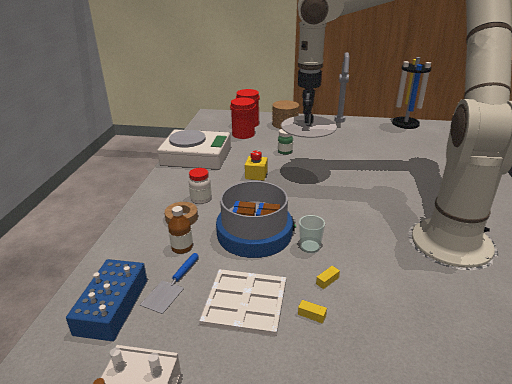

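Lid held level. Carry it to above the bowl.

```bash

python3 -m inch '{"delta_pos":[[0,-0.1,0.4],[0,-0.2,0.7],[0,-0.3,1],[0,-0.3,1],[0,-0.3,1],[0,-0.3,1],[0,-0.3,1],[0,-0.3,1],[0,-0.3,1],[0,-0.3,1],[0,-0.3,1],[0,-0.3,1],[0,-0.3,1],[0,-0.3,1],[0,-0.3,1],[0,-0.3,1],[0,-0.3,1],[0,-0.3,1],[0,-0.3,1],[0,-0.3,0.9]],"rot":[[0,0,0],[0,0,0],[0,0,0],[0,0,0],[0,0,0],[0,0,0],[0,0,0],[0,0,0],[0,0,0],[0,0,0],[0,0,0],[0,0,0],[0,0,0],[0,0,0],[0,0,0],[0,0,0],[0,0,0],[0,0,0],[0,0,0],[0,0,0]],"claw":[1,1,1,1,1,1,1,1,1,1,1,1,1,1,1,1,1,1,1,1]}'
python3 -m inch '{"delta_pos":[[0,-0.1,0.2],[0,0,0],[0,0,0],[0,0,0],[0,0,0]],"rot":[[0,0,0],[0,0,0],[0,0,0],[0,0,0],[0,0,0]],"claw":[1,1,1,1,1]}'
python3 - <<'E'
from h import *
to(.5575,.0445,.17)
snap('wrist','w19.png');snap('side','s7.png');snap('top','t7.png')
E
```

```text
clock: 48.87
tcp_pos: [0.5547, 0.0489, 0.2023]
eef_rot: [-1.196, 1.218, 1.199]
wrist_force: [0.6, -0.1, -3.2]
finger_gap: 0.0282
clock: 49.28
tcp_pos: [0.5573, 0.0493, 0.2028]
eef_rot: [-1.195, 1.22, 1.195]
wrist_force: [-0.5, -0.4, -4.0]
finger_gap: 0.0285
tcp [0.5573 0.0493 0.2028] zyaw 88.88 tilt [-1.     0.001 -0.001] units [ 1.64 -0.02 -0.24] gap 0.0285 F [-0.5 -0.4 -4. ] t 49.28 j7 0.79
```

View pics/w19.png

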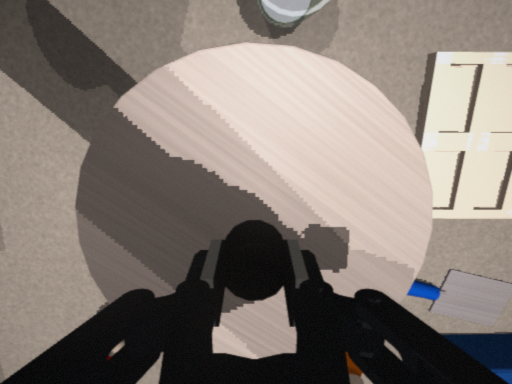

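View pics/s7.png

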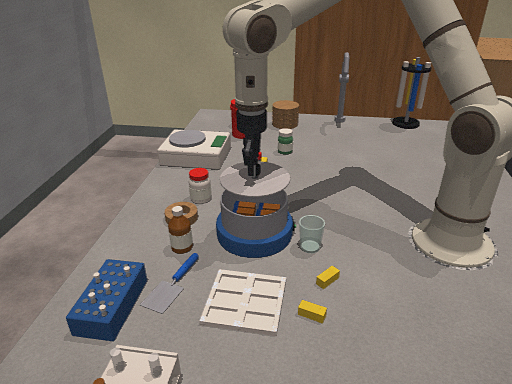

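View pics/t7.png

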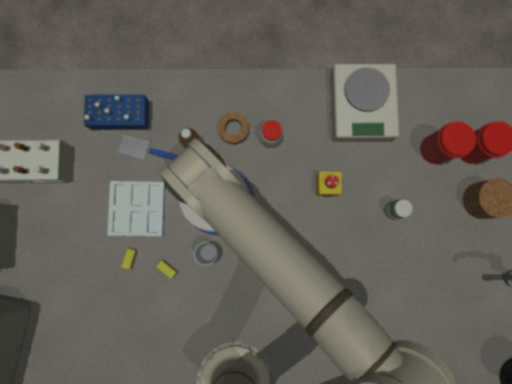

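```bash

python3 -m inch '{"delta_pos":[[0.4,0,-0.1],[0.6,0,-0.1],[0.6,0,0],[0.5,0,0],[0.2,0,0],[0,0,0],[0,0,0],[0,0,0]],"rot":[[0,0,0],[0,0,0],[0,0,0],[0,0,0],[0,0,0],[0,0,0],[0,0,0],[0,0,0]],"claw":[1,1,1,1,1,1,1,1]}'
python3 - <<'E'
from h import *
to(.5575,.0445,.146)
im=snap('side','s8.png'); s=robot.get_state()['tcp_pos']
big=cv2.resize(im,None,fx=4,fy=4,interpolation=cv2.INTER_CUBIC)
circ('side',(.5575,.0445),.0935,.125,big,(0,255,0)); circ('side',(.5575,.0445),.11,.05,big,(0,0,255))
circ('side',s,.094,s[2]-.0207+.011,big,(255,255,0))
cv2.imwrite('pics/f3.png',big[600:1050,820:1220])
E
```

```text
clock: 50.1
tcp_pos: [0.5578, 0.0472, 0.1577]
eef_rot: [-1.196, 1.217, 1.196]
wrist_force: [0.4, 0.2, -3.0]
finger_gap: 0.0283
tcp [0.5578 0.0472 0.1577] zyaw 89.01 tilt [-1.    -0.001  0.   ] units [ 0.58  0.02 -0.13] gap 0.0283 F [ 0.4  0.2 -3. ] t 50.1 j7 0.76
```

View pics/f3.png

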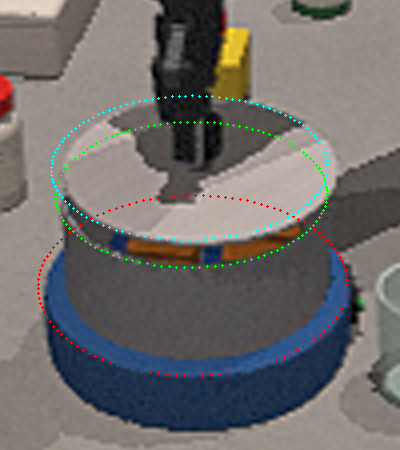

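Against the side overlay, the lid is about 2.5 mm too far toward -x. That matches the knob's offset in the grip. I'll correct it and check y with the top camera.

```bash

python3 -m inch '{"delta_pos":[[0,-0.12,-0.1],[0,0,0],[0,0,0],[0,0,0]],"rot":[[0,0,0],[0,0,0],[0,0,0],[0,0,0]],"claw":[1,1,1,1]}'
python3 - <<'E'
from h import *
to(.560,.0445,.146)
im=snap('top','t8.png'); s=robot.get_state()['tcp_pos']
big=cv2.resize(im,None,fx=4,fy=4,interpolation=cv2.INTER_CUBIC)
c=(s[0]-.0025,s[1])
circ('top',c,.094,s[2]-.0207+.011,big,(255,255,0))
circ('top',(.5575,.0445),.11,.05,big,(0,0,255))
a=big[620:980,690:1050].copy()
im=cv2.imread('pics/top0.png'); big=cv2.resize(im,None,fx=4,fy=4,interpolation=cv2.INTER_CUBIC)
circ('top',(.5575,.0445),.0935,.125,big,(0,255,0));circ('top',(.5575,.0445),.11,.05,big,(0,0,255))
cv2.imwrite('pics/f4.png',np.hstack([a,big[620:980,690:1050]]))
E
```

```text
clock: 50.48
tcp_pos: [0.56, 0.0446, 0.1575]
eef_rot: [-1.196, 1.218, 1.196]
wrist_force: [0.3, -1.3, -3.5]
finger_gap: 0.0282
tcp [0.56   0.0446 0.1575] zyaw 88.97 tilt [-1. -0. -0.] units [ 0.57  0.   -0.01] gap 0.0282 F [ 0.3 -1.3 -3.5] t 50.48 j7 0.77
```

View pics/f4.png

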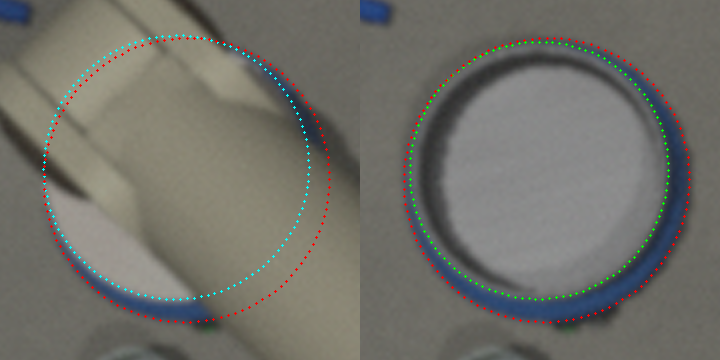

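```bash

python3 -m inch '{"delta_pos":[[0.1,0,0.07],[0.2,0,0],[0.15,0,0],[0.1,0,0],[0.1,0,0],[0,0,0],[0,0,0]],"rot":[[0,0,0],[0,0,0],[0,0,0],[0,0,0],[0,0,0],[0,0,0],[0,0,0]],"claw":[1,1,1,1,1,1,1]}'
python3 -c "
from h import *
to(.560,.046,.1397)
snap('side','s9.png')"
python3 -m inch '{"delta_pos":[[0.07,0,0],[0.07,0,0],[0,0,0],[0,0,0]],"rot":[[0,0,0],[0,0,0],[0,0,0],[0,0,0]],"claw":[1,1,1,1]}'
python3 -c "
from h import *
to(.560,.046,.1397)
a=snap('side','s9.png')[160:270,200:310]
cv2.imwrite('pics/f5.png',cv2.resize(a,None,fx=5,fy=5,interpolation=cv2.INTER_CUBIC))"
```

```text
clock: 51.12
tcp_pos: [0.5599, 0.0461, 0.1442]
eef_rot: [-1.196, 1.218, 1.196]
wrist_force: [-0.2, -0.5, -3.3]
finger_gap: 0.0284
tcp [0.5599 0.0461 0.1442] zyaw 88.98 tilt [-1.  0.  0.] units [ 0.22 -0.01 -0.  ] gap 0.0284 F [-0.2 -0.5 -3.3] t 51.12 j7 0.75
clock: 51.5
tcp_pos: [0.5599, 0.046, 0.1414]
eef_rot: [-1.196, 1.218, 1.196]
wrist_force: [0.4, 0.2, -3.0]
finger_gap: 0.0282
tcp [0.5599 0.046  0.1414] zyaw 88.98 tilt [-1.  0. -0.] units [ 0.09 -0.01 -0.  ] gap 0.0282 F [ 0.4  0.2 -3. ] t 51.5 j7 0.75
```

View pics/f5.png

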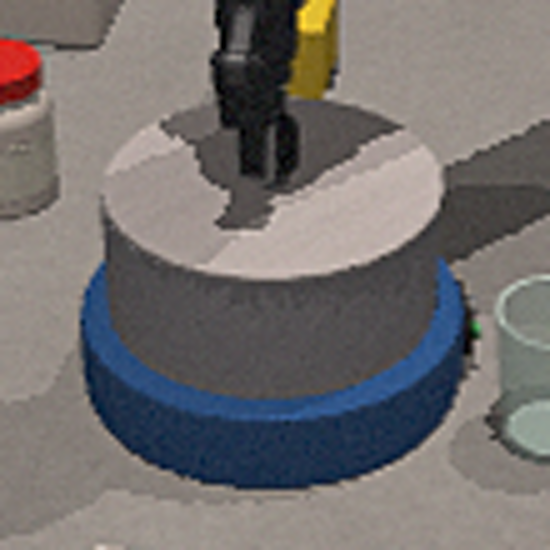

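The plug is entering freely: still only the lid's weight on the wrist at 4 mm depth, and lid and bowl look concentric. Lower until the flange rests.

```bash

python3 -m inch '{"delta_pos":[[0.05,0,0],[0.05,0,0],[0,0,0],[0,0,0]],"rot":[[0,0,0],[0,0,0],[0,0,0],[0,0,0]],"claw":[1,1,1,1]}'
python3 -m inch '{"delta_pos":[[0.05,0,0],[0.05,0,0],[0,0,0],[0,0,0]],"rot":[[0,0,0],[0,0,0],[0,0,0],[0,0,0]],"claw":[1,1,1,1]}'
```

```text
clock: 51.88
tcp_pos: [0.5601, 0.0462, 0.1401]
eef_rot: [-1.197, 1.217, 1.196]
wrist_force: [-1.5, -1.4, 4.6]
finger_gap: 0.0279
clock: 52.22
tcp_pos: [0.5601, 0.0462, 0.14]
eef_rot: [-1.198, 1.218, 1.195]
wrist_force: [-7.7, -4.7, 20.6]
finger_gap: 0.0282
```

Seated: it stops at z 0.140. Relax the push, open and rise.

```bash

python3 -m inch '{"delta_pos":[[-0.1,0,0],[0,0,0],[0,0,0],[0,0,0],[0,0,0],[0,0,0],[-0.5,0,0],[-1,0,0],[-1,0,0],[-1,0,0],[-1,0,0],[0,0,0],[0,0,0]],"rot":[[0,0,0],[0,0,0],[0,0,0],[0,0,0],[0,0,0],[0,0,0],[0,0,0],[0,0,0],[0,0,0],[0,0,0],[0,0,0],[0,0,0],[0,0,0]],"claw":[1,1,0.3,0.3,0.3,0.3,0.3,0.3,0.3,0.3,0.3,0.3,0.3]}'
python3 - <<'E'
from h import *
to(.608,-.2965,.2)
im=snap('side','s10.png');a=im[150:260,200:310]
snap('wrist','w20.png')
cv2.imwrite('pics/f6.png',cv2.resize(a,None,fx=5,fy=5,interpolation=cv2.INTER_CUBIC))
E
```

```text
clock: 53.3
tcp_pos: [0.5607, 0.0464, 0.2311]
eef_rot: [-1.197, 1.216, 1.194]
wrist_force: [0.3, 0.0, -0.6]
finger_gap: 0.0599
tcp [0.5607 0.0464 0.2311] zyaw 88.98 tilt [-1.    -0.003  0.   ] units [  1.56  -2.67 -17.1 ] gap 0.0599 F [ 0.3  0.  -0.6] t 53.3 j7 0.82
```

View pics/f6.png

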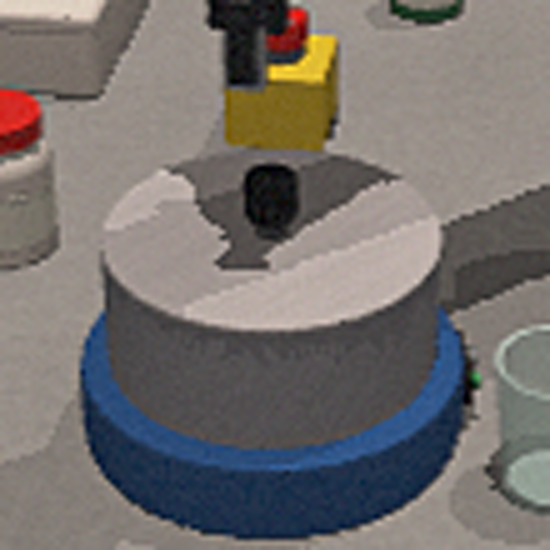

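View pics/w20.png

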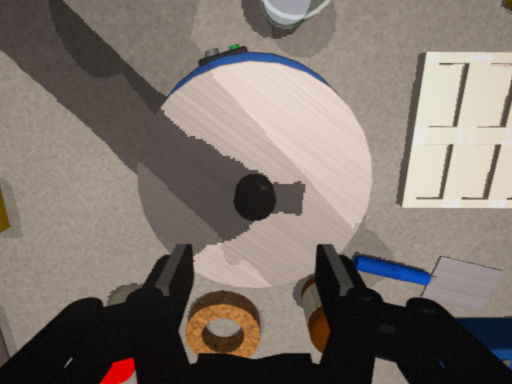

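The lid sits flat and concentric on the rim. Now to the mushroom.

```bash

python3 -m inch '{"delta_pos":[[0,-0.16,-1],[0,-0.16,-1],[0,-0.16,-1],[0,-0.16,-1],[0,-0.16,-1],[0,-0.16,-1],[0,-0.16,-1],[0,-0.16,-1],[0,-0.16,-1],[0,-0.16,-1],[0,-0.16,-1],[0,-0.16,-1],[0,-0.16,-1],[0,-0.16,-1],[0,-0.16,-1],[0,-0.16,-1],[0,-0.16,-1],[0.5,0,-0.1],[1,0,0],[0,0,0]],"rot":[[0,0,0],[0,0,0],[0,0,0],[0,0,0],[0,0,0],[0,0,0],[0,0,0],[0,0,0],[0,0,0],[0,0,0],[0,0,0],[0,0,0],[0,0,0],[0,0,0],[0,0,0],[0,0,0],[0,0,0],[0,0,0],[0,0,0],[0,0,0]],"claw":[0.3,0.3,0.3,0.3,0.3,0.3,0.3,0.3,0.3,0.3,0.3,0.3,0.3,0.3,0.3,0.3,0.3,0.3,0.3,0.3]}'
python3 - <<'E'
from h import *
to(.609,-.296,.072)
snap('wrist','w21.png'); print(proj('wrist',[.609,-.296,.092]))
im=snap('side','s11.png');a=im[120:230,200:310]
cv2.imwrite('pics/f7.png',cv2.resize(a,None,fx=5,fy=5,interpolation=cv2.INTER_CUBIC))
E
```

```text
clock: 55.07
tcp_pos: [0.6056, -0.2966, 0.1944]
eef_rot: [-1.191, 1.221, 1.202]
wrist_force: [-1.2, 1.0, -0.8]
finger_gap: 0.0596
tcp [ 0.6056 -0.2966  0.1944] zyaw 88.97 tilt [-1.     0.007  0.002] units [ 6.12 -0.21  0.02] gap 0.0596 F [-1.2  1.  -0.8] t 55.07 j7 1.38
[255.03645737 194.28400639]
```

View pics/w21.png

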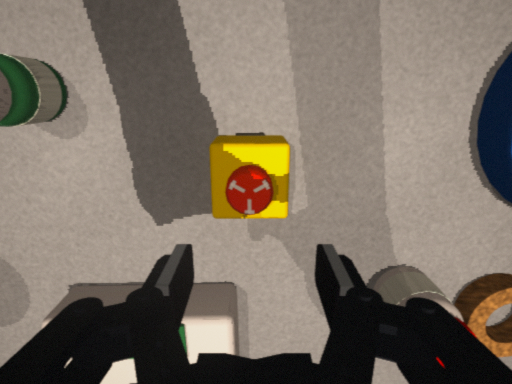

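View pics/f7.png

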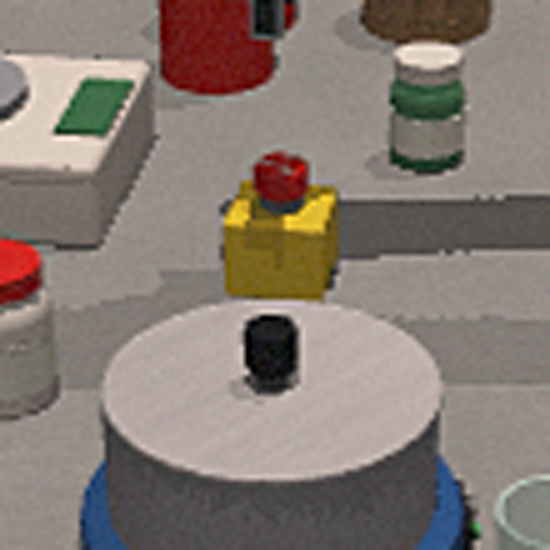

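The mushroom is at (250,190), within 2–3 mm of the estimate once the camera bias is removed. Descend around it.

```bash

python3 -m inch '{"delta_pos":[[1,-0.15,0],[1,0,0],[1,0,0],[1,0,0],[1,0,0],[0.7,0,0],[0.4,0,0],[0.1,0,0],[0,0,0],[0,0,0]],"rot":[[0,0,0],[0,0,0],[0,0,0],[0,0,0],[0,0,0],[0,0,0],[0,0,0],[0,0,0],[0,0,0],[0,0,0]],"claw":[0.3,0.3,0.3,0.3,0.3,0.3,0.3,0.3,0.3,0.3]}'
python3 - <<'E'
from h import *
to(.609,-.297,.069)
snap('wrist','w22.png')
im=snap('side','s12.png');a=im[120:200,210:310]
cv2.imwrite('pics/f8.png',cv2.resize(a,None,fx=5,fy=5,interpolation=cv2.INTER_CUBIC))
E
```

```text
clock: 56.0
tcp_pos: [0.6121, -0.2968, 0.0768]
eef_rot: [-1.197, 1.216, 1.195]
wrist_force: [-0.4, 0.2, 0.6]
finger_gap: 0.0596
tcp [ 0.6121 -0.2968  0.0768] zyaw 88.99 tilt [-1.    -0.002 -0.   ] units [ 0.39  0.15 -0.01] gap 0.0596 F [-0.4  0.2  0.6] t 56.0 j7 1.32
```

View pics/w22.png

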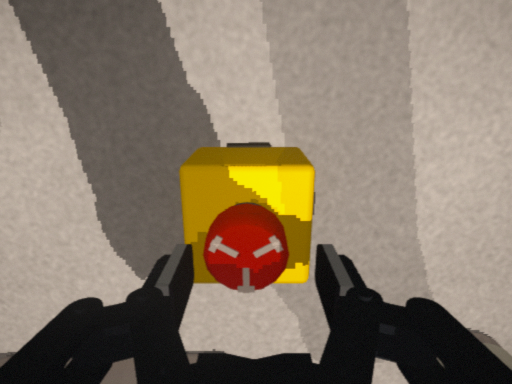

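View pics/f8.png

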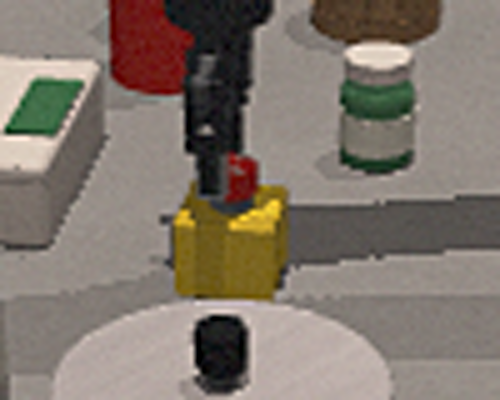

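```bash
python3 - <<'E'
from h import *
K,R,t,_=cal('side'); print('campos',-R.T@t)
for P in [(.609,-.297,.092),(.600,-.297,.092),(.609,-.307,.092),(.6121,-.2968+.03,.08),(.6121,-.2968-.03,.08),(.6121,-.2968,.08)]: print(P,proj('side',P))
print('base corr', proj('side',(.5575,.0445,.125)))
print(proj('wrist',(.6121,-.2968,.092)),proj('wrist',(.6121,-.3008,.092)),proj('wrist',(.602,-.3008,.092)))
E
```

```text
campos [0.39035989 0.99630548 0.73577428]
(0.609, -0.297, 0.092) [254.49364436 152.75725453]
(0.6, -0.297, 0.092) [257.02039793 152.91917891]
(0.609, -0.307, 0.092) [254.95153472 151.5198854 ]
(0.6121, -0.26680000000000004, 0.08) [252.23689925 159.62261251]
(0.6121, -0.3268, 0.08) [255.01798663 152.08107943]
(0.6121, -0.2968, 0.08) [253.65154097 155.78649882]
base corr [252.74582101 197.30367318]
[256.55200926 268.44605276] [247.86390948 268.5851192 ] [247.31752303 248.93185301]
```

```bash
python3 - <<'E'
import cv2
a=cv2.imread('pics/s12.png')[140:175,235:275]; b=cv2.imread('pics/s11.png')[140:175,235:275]
import numpy as np
cv2.imwrite('pics/f9.png',cv2.resize(np.hstack([a,b]),None,fx=10,fy=10,interpolation=cv2.INTER_CUBIC))
E
```

```text
(no output)
```

View pics/f9.png

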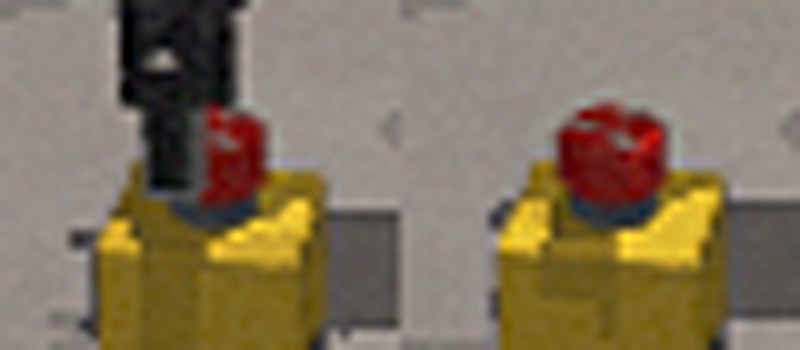

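```bash

python3 -m inch '{"delta_pos":[[0,0.23,-0.1],[0.2,0,0],[0.15,0,0],[0,0,0],[0,0,0],[0,0,0]],"rot":[[0,0,0],[0,0,0],[0,0,0],[0,0,0],[0,0,0],[0,0,0]],"claw":[0.3,0.3,0.3,0.3,0.35,0.4]}'
python3 -m inch '{"delta_pos":[[0,0,0],[0,0,0],[0,0,0],[0,0,0],[0,0,0]],"rot":[[0,0,0],[0,0,0],[0,0,0],[0,0,0],[0,0,0]],"claw":[0.45,0.5,1,1,1]}'
python3 - <<'E'
from h import *
to(.6075,-.2985,.069)
snap('wrist','w23.png')
E
```

```text
clock: 56.6
tcp_pos: [0.6066, -0.2987, 0.0684]
eef_rot: [-1.196, 1.217, 1.196]
wrist_force: [0.4, -1.2, 0.5]
finger_gap: 0.0509
clock: 57.02
tcp_pos: [0.6069, -0.2997, 0.0692]
eef_rot: [-1.197, 1.218, 1.194]
wrist_force: [-0.1, -1.7, 4.5]
finger_gap: 0.0375
tcp [ 0.6069 -0.2997  0.0692] zyaw 88.94 tilt [-1.    -0.001 -0.001] units [ 0.01 -0.03  0.06] gap 0.0375 F [-0.1 -1.7  4.5] t 57.02 j7 1.31
```

View pics/w23.png

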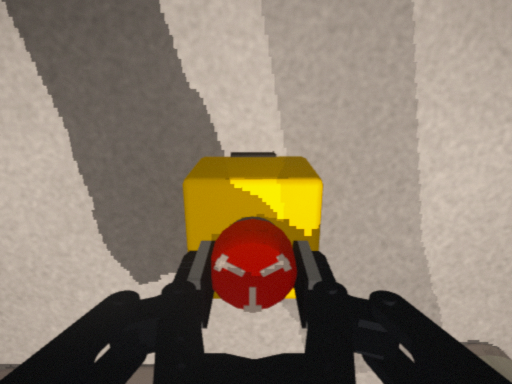

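The mushroom is gripped, gap 37.5 mm, with the marks visible. Turn clockwise in small rows, following it upward.

```bash

python3 -m inch '{"delta_pos":[[-0.02,0,0],[-0.02,0,0],[-0.02,0,0],[-0.02,0,0],[-0.02,0,0],[-0.02,0,0],[0,0,0]],"rot":[[0.5,0,0],[0.5,0,0],[0.5,0,0],[0.5,0,0],[0.5,0,0],[0.5,0,0],[0,0,0]],"claw":[1,1,1,1,1,1,1]}'
python3 - <<'E'
from h import *
to(.6075,-.2985,.069); print(robot.get_state()['wrist_torque'])
snap('wrist','w24.png')
E
```

```text
clock: 57.65
tcp_pos: [0.6068, -0.3001, 0.0716]
eef_rot: [-0.926, 1.366, 0.923]
wrist_force: [-1.2, -2.6, 5.4]
finger_gap: 0.0379
tcp [ 0.6068 -0.3001  0.0716] zyaw 68.19 tilt [-1.    -0.001 -0.002] units [ 0.13 -0.    0.09] gap 0.0379 F [-1.2 -2.6  5.4] t 57.65 j7 0.98
[-0.82628648  0.11262216 -0.02564207]
```

View pics/w24.png

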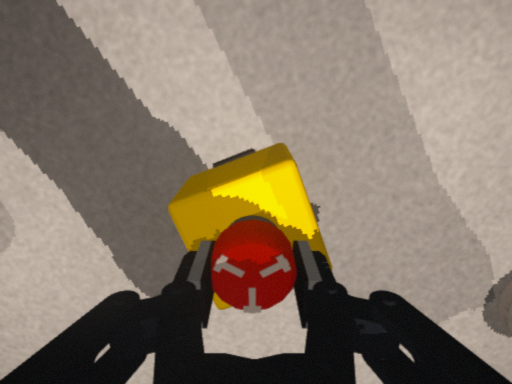

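The marks turn with the gripper (yaw 89°→68°, clockwise). Continue to the end stop.

```bash

python3 -m inch '{"delta_pos":[[-0.02,0,0],[-0.02,0,0],[-0.02,0,0],[-0.02,0,0],[-0.02,0,0],[-0.02,0,0],[-0.02,0,0],[-0.02,0,0],[-0.02,0,0],[-0.02,0,0],[-0.02,0,0],[-0.02,0,0],[-0.02,0,0],[-0.02,0,0],[0,0,0],[0,0,0]],"rot":[[0.5,0,0],[0.5,0,0],[0.5,0,0],[0.5,0,0],[0.5,0,0],[0.5,0,0],[0.5,0,0],[0.5,0,0],[0.5,0,0],[0.5,0,0],[0.5,0,0],[0.5,0,0],[0.5,0,0],[0.5,0,0],[0.3,0,0],[0,0,0]],"claw":[1,1,1,1,1,1,1,1,1,1,1,1,1,1,1,1]}'
python3 - <<'E'
from h import *
to(.6075,-.2985,.069); print(robot.get_state()['wrist_torque'])
snap('wrist','w25.png')
E
```

```text
clock: 59.03
tcp_pos: [0.6064, -0.3006, 0.0772]
eef_rot: [-0.252, 1.557, 0.247]
wrist_force: [-1.2, -5.1, 6.6]
finger_gap: 0.0379
tcp [ 0.6064 -0.3006  0.0772] zyaw 18.22 tilt [-1.    -0.003 -0.001] units [0.41 0.08 0.09] gap 0.0379 F [-1.2 -5.1  6.6] t 59.03 j7 0.18
[-1.15125037  0.54911283  0.77679877]
```

View pics/w25.png

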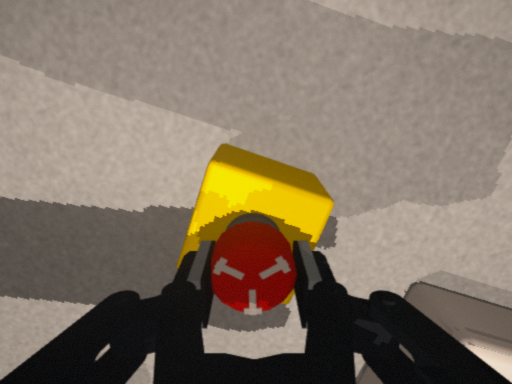

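The turn is about 70.7°, and the wrist torque has risen, so it's at the end stop. Open and retreat straight up.

```bash

python3 -m inch '{"delta_pos":[[0,0,0],[0,0,0],[0,0,0],[0,0,0],[-0.5,0,0],[-1,0,0],[-1,0,0],[-1,0,0],[-1,0,0],[-1,0,0],[-1,0,0],[-1,0,0],[0,0,0],[0,0,0]],"rot":[[0,0,0],[0,0,0],[0,0,0],[0,0,0],[0,0,0],[0,0,0],[0,0,0],[0,0,0],[0,0,0],[0,0,0],[0,0,0],[0,0,0],[0,0,0],[0,0,0]],"claw":[0.2,0.2,0.2,0.2,0.2,0.2,0.2,0.2,0.2,0.2,0.2,0.2,0.2,0.2]}'
python3 - <<'E'
from h import *
to(.6075,-.2985,.069)
w=snap('wrist','w26.png')
a=snap('side','s13.png'); snap('top','t13.png')
g=lambda im:im[135:185,225:345]
cv2.imwrite('pics/f10.png',cv2.resize(np.vstack([g(cv2.imread('pics/side0.png')),g(cv2.imread('pics/s11.png')),g(a)]),None,fx=4,fy=4,interpolation=cv2.INTER_CUBIC))
E
```

```text
clock: 60.25
tcp_pos: [0.6075, -0.2984, 0.2284]
eef_rot: [-0.25, 1.554, 0.248]
wrist_force: [-0.3, -1.6, -0.4]
finger_gap: 0.0684
tcp [ 0.6075 -0.2984  0.2284] zyaw 18.2 tilt [-1.    -0.002  0.002] units [ 7.97  0.01 -0.02] gap 0.0684 F [-0.3 -1.6 -0.4] t 60.25 j7 0.27
```

View pics/f10.png

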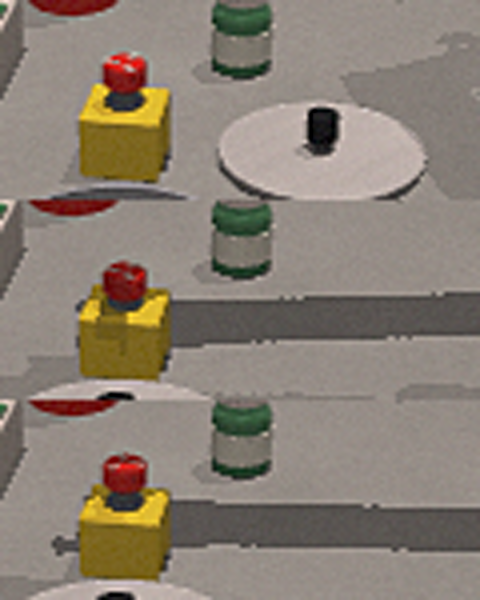

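View pics/w26.png

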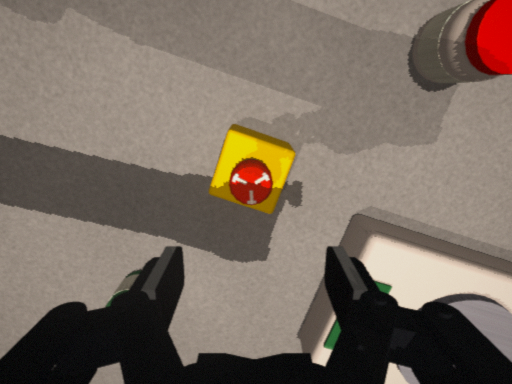

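View pics/s13.png

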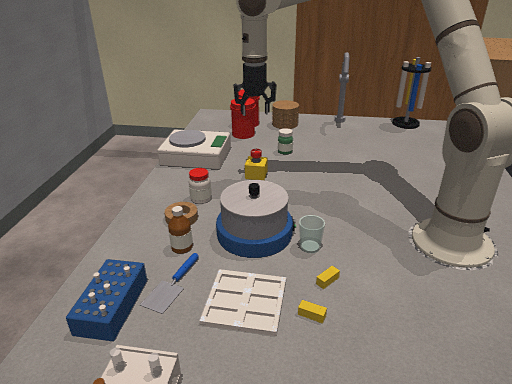

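View pics/t13.png

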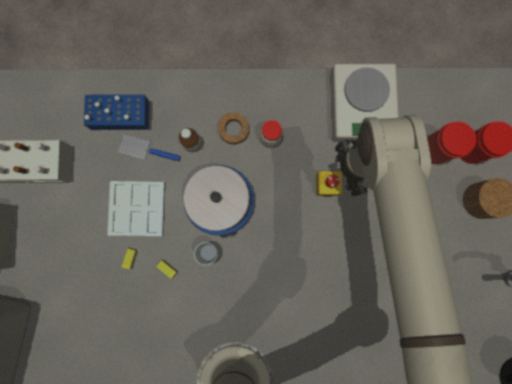

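The lid is seated and the bystanders haven't moved. The mushroom looks up again, but I'll quantify its height and mark angle before handing in.

```bash
python3 - <<'E'
from h import *
for f in ['side0','s1','s11','s13']:
    im=cv2.imread(f'pics/{f}.png').astype(int)[140:180,240:272]
    r=(im[...,2]-np.maximum(im[...,0],im[...,1])); m=r*(im[...,1]<110)*(r>50)
    m=(r>50)&(im[...,1]<90); ys,xs=np.nonzero(m); w=np.clip(r,0,None)*m
    print(f,'cent',(w*np.arange(140,180)[:,None]).sum()/w.sum(),'n',m.sum())
print(proj('side',(.608,-.2975,.092)),proj('side',(.608,-.2975,.1)))
def marks(f,c,r):
    im=cv2.imread(f'pics/{f}.png').astype(int)
    ys,xs=np.mgrid[0:384,0:512]; d=np.hypot(xs-c[0],ys-c[1])
    m=(d<r)&(im.min(2)>110); a=np.arctan2(ys-c[1],xs-c[0])[m]; 
    return np.degrees(np.angle(np.exp(3j*a).sum()))/3, m.sum()
def head(f,box):
    im=cv2.imread(f'pics/{f}.png').astype(int); x0,y0,x1,y1=box; s=im[y0:y1,x0:x1]
    m=(s[...,2]-s[...,1]>70); ys,xs=np.nonzero(m); return (xs.min()+xs.max())/2+x0,(ys.min()+ys.max())/2+y0
for f,b in [('w21',(205,155,295,225)),('w26',(205,145,300,220))]:
    c=head(f,b); print(f,c,marks(f,c,20))
a=[cv2.resize(cv2.imread(f'pics/{f}.png')[140:225,205:300],None,fx=4,fy=4,interpolation=cv2.INTER_CUBIC) for f in('w21','w26')]
cv2.imwrite('pics/f11.png',np.hstack(a))
E
```

```text
side0 cent 152.59143492769743 n 74
s1 cent 155.1044919200219 n 76
s11 cent 155.14079952968842 n 76
s13 cent 152.95975609756098 n 82
[254.79711754 152.71301145] [254.77596858 150.65843192]
w21 (np.float64(249.0), np.float64(188.5)) (np.float64(-30.317430462162154), np.int64(94))
w26 (np.float64(250.5), np.float64(181.5)) (np.float64(-31.655616402473807), np.int64(149))
```

View pics/f11.png

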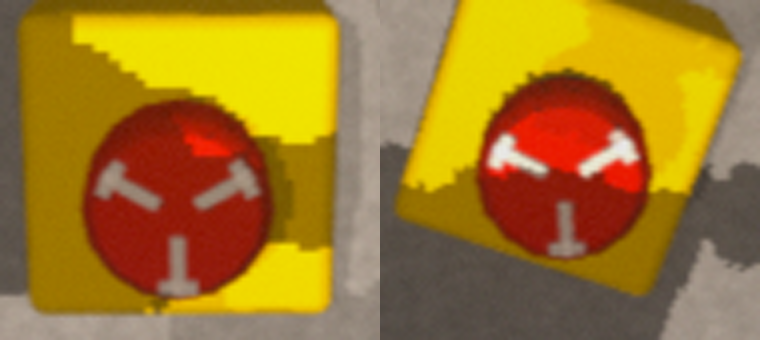

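The mark pattern turned about 69.5°, or 1.21 rad, which is the end stop. The head rose 2.2 px, and 8 mm predicts 2.05 px. The gripper is clear of everything, so I'm handing in.

```bash
python3 -c "
from h import *
print(robot.close_job())"
```

```text
the job is handed in; nothing more can be done
None
```

The job is done and handed in at about 60 s of the 208 s allowed; the hand-in gave no verdict.

I pressed the mushroom in, then moved all six amber cartridges from the tray into the bowl, where they lie flat in one layer. I seated the lid on the bowl, let it go, and turned the mushroom clockwise to its end stop.

**Last checks:**
- **Lid:** it looks flat and concentric on the rim in the side and top views. While lowering it, the wrist force stayed at the lid's own weight until it stopped at the expected seating height. I did not measure its centring or tilt numerically after release.
- **Mushroom:** the white marks turned about 69.5° (1.21 rad). In the side view the head rose 2.2 px, where 8 mm should give about 2.05 px. Its image was still 0.4 px below the starting position, which I put down to shading.
- **Bystanders:** the jars, bottle and beaker are where they started in the pictures, and the two yellow blocks were not touched.
- **Robot:** the gripper is open, about 23 cm above the table and touching nothing.

**Disagreement:** the wrist camera's calibration was off by 5–10 px compared with known positions. I corrected for that using the placed cartridges and the top and side views.

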